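# Restock the service case

## Task

Restock the printer service case after a call. Lift its clear lid by the front tab and swing it back past the balance point so that it stays open, take the worn feed roller out of the case and lay it in the returns tray, then put the new feed roller, the print head (same side up as it lies) and the large drive gear from the bench each fully down into the foam cut-out made for it. Leave the lid open and everything let go.

Things in the scene. Friction and masses are not known exactly. Their poses are not given: they have to be found in the camera images.
- lid_tab (a point): centre of the round end (22 mm across) of the grey pull tab, an upright fin 12 mm thick (y) standing 31 mm out of the lid's front, nearest the robot; 43 mm above the bench when shut. Lid's axes; shut: z up, x level to the hinge, y along the hinge, which lies 149 mm along +x and 13 mm along -z from here. Pinched along y and led round the arc, the fin turns between the fingers.
- case_lid (a joint): clear lid's angle, rad: 0 shut, growing as the tab rises and swings over the far hinge, stop at 2.0. Lid 272 x 126 mm, 28 mm deep, 0.22 kg, damped hinge, no spring: let go below about 1.3 (its balance point) it falls shut, above it falls open to the stop. Open it stands behind the case, 150 mm high, its tab 170.
- insert_head: foam insert for the print head: dark block 116 x 87 x 24 mm, grey-floored pocket 76 (x) by 54 (y), 14 deep, in its middle. Origin: centre of underside, z up; floor at z = 10 mm, top at 24. The 3 inserts stand in any order side by side (88 mm apart along y) in the black case base, 5 mm above the bench; case walls are level with their tops +1; x points to the hinge. Seen through the lid.
- insert_roller: foam insert for the feed roller, same block and frame, same case: pocket 40 mm (x) by 30 mm (y), 7 mm deep, with an axle groove 64 mm (x) by 16 mm (y) of the same depth through it, so that the roller lies along x. Floor at z = 17 mm, top at 24 mm. At the start the worn roller lies in it.
- insert_gear: foam insert for the drive gear, same block and frame, same case: round recess 46 mm across, 4 mm deep, in the middle. Floor at z = 20 mm, top at 24 mm.
- returns_tray: open grey plastic tray, 140 mm (x) by 104 mm (y), 30 mm high, walls and floor 3 mm, right of the case, fixed to the bench. Origin: centre of the underside.
- worn_roller_mid (a point): worn feed roller: black rubber cylinder 20 mm across and 30 mm long on a white axle 52 mm long; the one that lies in the case at the start (the two rollers look alike). Point: its centre; y along the axle. 30 g.
- new_roller_mid (a point): new feed roller, the same shape: the one that lies on the open bench at the start, axle level, centre 10 mm above the bench. Point: its centre; y along the axle. 30 g.
- print_head_unit: print head: black block with a pale plate on top, 44 mm (x) by 64 mm (y) by 34 mm high (trim to 46 x 68), 110 g. Origin: centre of the underside, z up. It lies in its pocket with its long side (y) along the insert's x, either way round.
- drive_gear: large drive gear: white plastic spur gear lying flat, 36 mm across, 8 mm thick with a small hub to 11 mm on top, 15 g. Origin: centre of the underside, z up. Another, smaller dark gear (26 mm) on the bench is not part of the job.
Not all that is in view belongs to the job. Of the things shaped like the drive_gear, the white one is meant. What is shaped like the print_head_unit but pink is not meant.

How it is judged:
By the outcome, as a careful person would: the job done as asked, in the order asked, and still so for the second after the job is handed in, with the robot touching nothing.
It also fails if it takes over 120 s, if anything falls off the work surface, if the arm or the gripper's body presses on something with over 40 N, if the wrist force passes 120 N, or if a joint passes its speed limit or range.

## Robot

A 6-joint arm with a two-finger parallel gripper is mounted at the origin on a cart in front of the work surface, level with it; the furniture and walls round the work are solid. World frame = base frame: x ahead of the robot, y to its left, z up, the work surface at z = 0. Lengths are in mm, angles in rad, forces in N, time in s.
With the tool pointing down it reaches from about 300 to 775 mm from the base axis. Payload 14.6 kg.
Tool frame: the origin (TCP) lies between the finger pads; the fingertips stand ctrl.tips_ahead ahead of it and the grasp point (between the pads) lies 3 mm ahead of it (ctrl.tips_ahead is the distance from the TCP to the fingertips, in mm); z points along the fingers, x is the direction in which the jaws open and shut, and the axes are right-handed (so a half turn about z gives the same grasp; the last joint's range is limited). The gripper opens to 94 mm and grips with 3 to 60 N. Pads are 16 mm wide; open, the fingers measure 119 mm over their backs; the gripper's body (75 mm by 177 mm) begins 78 mm behind the grasp point.
Start: joints at [-0.067, 0.3, 1.521, -0, 1.321, -0.067], TCP at [549.99, -0.002, 227.446] pointing down, gripper open.
Joint ranges: [-3.03, 3.03], [-0.79, 2.21], [0.23, 2.52], [-1.04, 4.18], [0, 3.07], [-2.55, 2.55]. Speed limits (rad/s): [2.22, 2.22, 2.57, 3.14, 3.14, 3.14].

## Interface

Orientations are given as a unit quaternion [w, x, y, z].
In Python, from bench import ctrl gives the robot as it stands. The module is installed in compiled form; this text tells all that it offers.
- The arm moves only by the tool drive_tool, never from a script. Its argument "targets" is a list of rows, each an object of numbers: "dx", "dy", "dz": the shift along the tool's x, y, z in mm; "rx", "ry", "rz": the turn, a rotation vector about the tool's x, y, z in degrees. A call has 1 to 20 rows; each row shifts and turns the commanded pose from where the row before left it, along the tool's axes as they then stand; what a row does not reach is not made up. A row lasts 1/12 s, in which the tool goes at most 41.7 mm and 7.16 degrees, less where a joint would pass 70% of its speed; a pose out of reach is approached as far as the arm can. A call with a gripper value outside its range is refused whole. "hand" is the opening, from 0 (shut) to 1 (fully open), set as the call begins (left out, the last holds). The fingers move at their own pace and stop on an object; "grip_force" is the grip in N (left out, the last holds). Time passes only in rows, so rows that do not move let the fingers close. It gives the time, the measured TCP pose, the force and the opening at its end, in the units of the state.
- ctrl.get_obs(): the state, without advancing time (a new reading comes with each control period).
- ctrl.grab_frame(name): name is "scene" or "side" or "wrist"; returns (picture, depth): 480x640x3 uint8, red, green, blue; 480x640 float32, mm along the optical axis (not along the pixel's ray), 0 where there is no reading.
- ctrl.calibration(name): a dict with "fovy" (degrees; the focal length in pixels is half the picture's height over the tangent of half this angle, whatever the lens; pixels are square), "cx", "cy" (the principal point, pixels), "distortion" ([k1, k2, p1, p2, k3] as OpenCV has them; the pictures are not rectified), "rvec" (rotation vector, rad) and "tvec" (3), from world to camera coordinates, as OpenCV has them. Camera axes: x right, y down, z forward; pixel columns grow to the right and rows downward; lengths in mm; the calibration is good to about 2 mm. A picture is of the moment at which its call begins: read the wrist's pose just before it. calibration takes no time and is no camera call; for the wrist camera it gives the pose at the moment of the call.
- ctrl.finish_job(): hands the job in, once; it reports no verdict.
Trained networks look in the newest picture that a camera, given by its name, has taken for a name from the list of things; names that differ only in an ending like _2 or _b are one class to them, and where a whole thing is asked for, a point or a joint stands for the part that bears it (a point fixed in the world has none). Each returns a list of dicts, best first, with "p" (0 to 1); they miss things now and then, are a little off and sometimes report something else, mostly with a low value. They report only what shows in the picture. A call takes as long as a camera call. They do not tell look-alikes from the thing itself.
- ctrl.trace(camera, thing): "mask" (480x640 bool, what is visible of it) and "at" ([column, row] in pixels, amid what is visible of it).
The state is a dict: "time": time; "qpos": joint angles; "dq": joint speeds; "joint_efforts": joint torques, N m; "ee_pos": TCP position; "orientation": TCP orientation; "wrist_force": force on the tool from outside, world axes, zero at the start; "moment": the same for the moment, N m; "gripper_width": finger opening in mm.
Only numpy, scipy, OpenCV 4.12 (cv2) and the standard library are available. Lean on these libraries where they do the work, as an engineer would, in place of code of your own. Each camera call takes 0.05 s, during which the arm holds its last target. There are 200 camera calls.

## Working session

There is one attempt and no reset: what is moved stays moved. The work goes in short steps, Python scripts to look and compute and a tool call to move; the robot and the scene stay as the last step left them, time stands still between calls to the robot, and variables do not carry over. Pictures are saved under pics/ and viewed, about 12 in all and at most 16, crops included, and the job is handed in when it is done.

Besides the shell and the picture viewer there is one more tool, called in YAML: its name, and indented under it one key for each argument. drive_tool: Moves the arm, as the interface text tells. Its arguments: {"type":"object","properties":{"targets":{"type":"array","items":{"type":"object","properties":{"dx":{"type":"number"},"dy":{"type":"number"},"dz":{"type":"number"},"rx":{"type":"number"},"ry":{"type":"number"},"rz":{"type":"number"}}}},"hand":{"type":"number"},"grip_force":{"type":"number"}},"required":["targets"]}

```bash
mkdir -p pics
cat > h.py <<'E'
import numpy as np, cv2
from scipy.spatial.transform import Rotation as R
from bench import ctrl
def cam(name):
    c=ctrl.calibration(name); f=240/np.tan(np.radians(c["fovy"])/2)
    K=np.array([[f,0,c["cx"]],[0,f,c["cy"]],[0,0,1.]])
    return K,np.array(c["distortion"],float),cv2.Rodrigues(np.array(c["rvec"],float))[0],np.array(c["tvec"],float)
def ray(C,uv):
    K,d,Rm,t=C
    n=cv2.undistortPoints(np.array(uv,float).reshape(-1,1,2),K,d).reshape(-1,2)
    return np.c_[n,np.ones(len(n))]
def at_z(C,uv,z):
    D=ray(C,uv)@C[2]; o=-C[2].T@C[3]
    return o+D*((z-o[2])/D[:,2])[:,None]
def at_depth(C,uv,dep):
    return (ray(C,uv)*np.array(dep).reshape(-1,1)-C[3])@C[2]
def mask_pts(C,m,dep):
    v,u=np.nonzero(m&(dep>0)); return at_depth(C,np.c_[u,v],dep[v,u])
def proj(C,P):
    return cv2.projectPoints(np.array(P,float).reshape(-1,1,3),cv2.Rodrigues(C[2])[0],C[3],C[0],C[1])[0].reshape(-1,2)
def save(n,im,crop=None,s=1):
    if crop: x0,y0,x1,y1=crop; im=im[y0:y1,x0:x1]
    cv2.imwrite(f"pics/{n}.png",cv2.resize(im[:,:,::-1],None,fx=s,fy=s,interpolation=cv2.INTER_CUBIC))
E
python3 - <<'E'
from h import *
print(ctrl.tips_ahead, ctrl.get_obs())
for n in ("scene","side"):
    C=cam(n); im,dep=ctrl.grab_frame(n); save(n+"0",im); np.savez(f"{n}0.npz",im=im,dep=dep)
    print(n,"cam at",-C[2].T@C[3], "axis",C[2][2])
    for th in ["lid_tab","insert_head","insert_roller","insert_gear","returns_tray","worn_roller_mid","new_roller_mid","print_head_unit","drive_gear"]:
        for r in ctrl.trace(n,th):
            P=mask_pts(C,r["mask"],dep)
            med=np.median(P,0).round(1) if len(P) else None
            print(th,round(r["p"],2),np.round(r["at"]),r["mask"].sum(),med, [np.percentile(P,q,0).round(0).tolist() for q in(2,98)] if len(P) else"")
E
```

```text
22.0 {'time': 0.0, 'qpos': array([-6.66136185e-02,  3.00456631e-01,  1.52160087e+00,  2.55687602e-05,
        1.32068965e+00, -6.66091455e-02]), 'dq': array([ 0.00259267,  0.00053912, -0.000246  , -0.000848  ,  0.00107978,
       -0.00045909]), 'joint_efforts': array([-1.53750298e-03, -5.31805658e+01, -3.52735734e+01,  7.07558286e-02,
        2.43994006e-02, -4.79655944e-05]), 'ee_pos': array([5.49757290e+02, 1.19413328e-02, 2.26885882e+02]), 'orientation': array([-5.07799535e-05,  9.99999833e-01, -5.40783348e-06, -5.75140212e-04]), 'wrist_force': array([-0.35156495, -0.86607561,  0.0224138 ]), 'moment': array([ 0.01134387,  0.00508739, -0.02765799]), 'gripper_width': 93.96054017508658}
scene cam at [  77.72400555 -610.05218282  945.19632341] axis [ 0.38548965  0.52516212 -0.75868471]
lid_tab 0.85 [364. 261.] 4782 [ 569.8 -126.1   58.7] [[508.0, -247.0, 34.0], [643.0, 19.0, 63.0]]
returns_tray 0.88 [415. 348.] 2924 [ 542.1 -367.     5.7] [[468.0, -422.0, 1.0], [608.0, -318.0, 34.0]]
new_roller_mid 0.41 [262. 237.] 78 [427.  128.7  16.9] [[417.0, 116.0, 5.0], [440.0, 146.0, 23.0]]
pri
[... 683 characters left out ...]

returns_tray 0.66 [296. 162.] 1200 [ 541.8 -383.7    4.3] [[483.0, -421.0, -2.0], [604.0, -312.0, 29.0]]
worn_roller_mid 0.54 [283. 220.] 4791 [576.6 -76.9  57. ] [[508.0, -234.0, 34.0], [643.0, 29.0, 61.0]]
new_roller_mid 0.5 [362. 298.] 119 [428.1 144.   16.6] [[416.0, 126.0, 9.0], [439.0, 156.0, 21.0]]
print_head_unit 0.89 [383. 266.] 715 [361.3  48.4  31.8] [[329.0, 11.0, 4.0], [390.0, 73.0, 37.0]]
print_head_unit 0.75 [289. 316.] 823 [566.  176.9  32.6] [[542.0, 135.0, 2.0], [592.0, 199.0, 37.0]]
drive_gear 0.68 [309. 393.] 279 [537.9 337.7   6.8] [[523.0, 320.0, 2.0], [553.0, 353.0, 10.0]]
drive_gear 0.58 [268. 373.] 284 [609.1 299.5   7. ] [[593.0, 279.0, -1.0], [624.0, 314.0, 11.0]]
```

View pics/scene0.png

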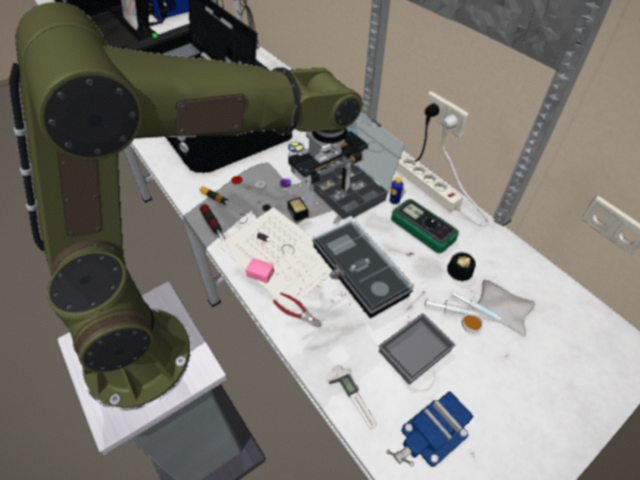

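View pics/side0.png

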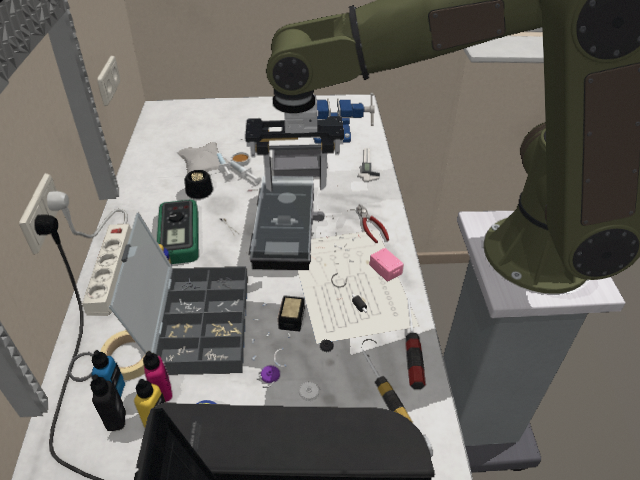

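Scene view: the case is at (362,265), with pocket, roller and recess under the lid and its tab at (336,272). The tray is at (415,348), the new roller at (262,237), the pink decoy at (260,270), and the black/beige print head at (297,208). In the side view the white gear is at (309,390), with a purple gear at (269,373) and a small dark one at (327,346) that are not part of the job. I'll crop to confirm and take a wrist view.

Run:
```python
from h import *
d=np.load("side0.npz");s=np.load("scene0.npz")
C=cam("wrist");im,dep=ctrl.grab_frame("wrist");np.savez("wrist0.npz",im=im,dep=dep)
save("c1a",d["im"],(220,170,420,410),2.5);
a=cv2.resize(d["im"][170:410,220:420],None,fx=2.4,fy=2.4,interpolation=cv2.INTER_CUBIC)[:,:,::-1]
b=cv2.resize(s["im"][195:345,295:425],None,fx=2.4,fy=2.4,interpolation=cv2.INTER_CUBIC)[:,:,::-1]
o=np.zeros((576,800,3),np.uint8);o[:576,:480]=a;o[:360,488:800]=b
cv2.imwrite("pics/c1.png",o);save("w0",im)
print("wrist cam",-C[2].T@C[3],C[2][2],C[0][0,0])
for n,z in(("scene",s),("side",d)):
    Cn=cam(n);dp=z["dep"];v,u=np.mgrid[0:480,0:640];P=at_depth(Cn,np.c_[u.ravel(),v.ravel()],dp.ravel())
    k=(dp.ravel()>0)&(P[:,2]>50)&(P[:,2]<66)&(P[:,0]>480)&(P[:,0]<680)&(P[:,1]>-280)&(P[:,1]<50)
    print(n,"lid top rect",cv2.minAreaRect(P[k][:,:2].astype(np.float32)),np.median(P[k][:,2]))
    k=(dp.ravel()>0)&(P[:,2]>15)&(P[:,2]<62)&(P[:,0]>440)&(P[:,0]<503)&(P[:,1]>-190)&(P[:,1]<-30)
    print("tab",P[k].mean(0),np.percentile(P[k],[2,98],axis=0).round(1).tolist())
for th in ["lid_tab","insert_head","insert_roller","worn_roller_mid","new_roller_mid","print_head_unit","drive_gear"]:
    for r in ctrl.trace("wrist",th):
        P=mask_pts(C,r["mask"],dep);print(th,round(r["p"],2),np.round(r["at"]),r["mask"].sum(),np.median(P,0).round(1) if len(P) else"")
```

```text
wrist cam [550.89823851  85.64874006 384.638017  ] [ 3.21177276e-04 -2.88093908e-01 -9.57602108e-01] 337.42266768376584
scene lid top rect ((566.6539306640625, -110.02668762207031), (272.8262939453125, 155.42977905273438), 85.40227508544922) 59.04765136375711
tab [ 494.10915226 -108.57862824   48.09787194] [[487.6, -113.3, 35.6], [502.1, -100.2, 56.3]]
side lid top rect ((564.3280029296875, -108.34089660644531), (279.4559631347656, 154.60618591308594), 85.720947265625) 57.248407439294304
tab [494.09835056 -99.93733962  45.56572547] [[485.0, -109.3, 32.8], [501.4, -95.2, 55.6]]
lid_tab 0.7 [350. 286.] 22643 [580.  -65.1  57.9]
new_roller_mid 0.77 [206.  92.] 759 [431.1 138.3  17.4]
print_head_unit 0.93 [341.  56.] 3495 [567.9 162.5  34.5]
print_head_unit 0.87 [147. 193.] 3074 [366.6  39.3  34. ]
```

View pics/c1.png

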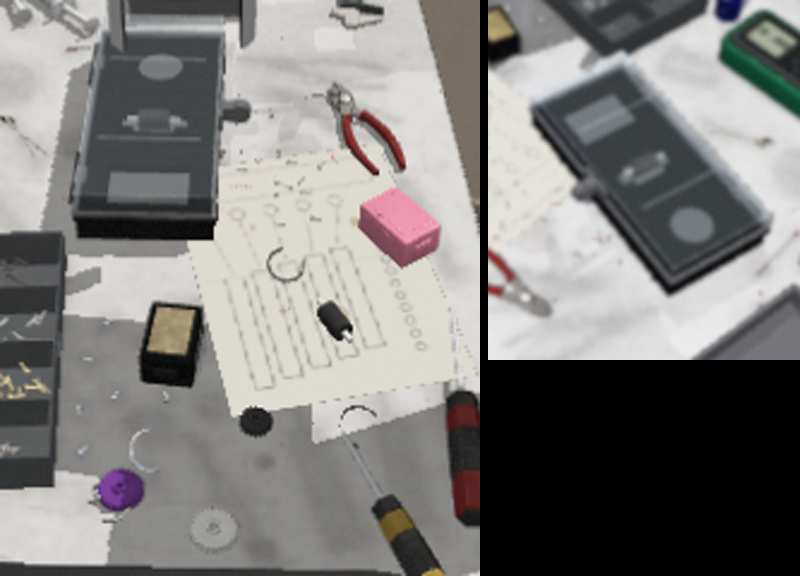

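View pics/w0.png

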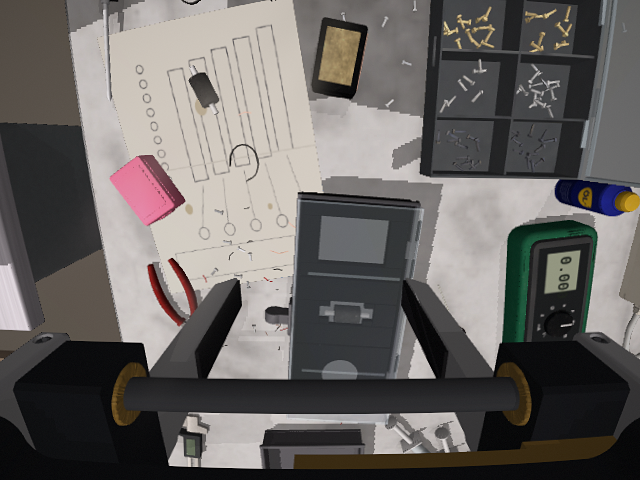

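The crop confirms the targets: black/beige print head (not the pink block), white gear (not purple or dark), loose roller on the paper, and in the case from +y to -y head, roller, gear. Moving to a closer view of the tab.

drive_tool:
  targets:
    - {"dx": -17.5, "dy": 26, "dz": 6.5}
    - {"dx": -17.5, "dy": 26, "dz": 6.5}
    - {"dx": -17.5, "dy": 26, "dz": 6.5}
    - {"dx": -17.5, "dy": 26, "dz": 6.5}
    - {"rz": -7.1}
    - {"rz": -7.1}
    - {"rz": -7.1}
    - {"rz": -7.1}
    - {"rz": -7.1}
    - {"rz": -7.1}
    - {"rz": -7.1}
    - {"rz": -7.1}
    - {"rz": -7.1}
    - {"rz": -7.1}
    - {"rz": -7.1}
    - {"rz": -7.1}
    - {}

```text
invalid input
```

Run:
```python
from h import *
o=ctrl.get_obs();print(o["ee_pos"],R.from_quat(o["orientation"][[1,2,3,0]]).as_matrix().round(3).tolist())
C=cam("wrist");im,dep=ctrl.grab_frame("wrist");np.savez("wrist1.npz",im=im,dep=dep);save("w1",im)
v,u=np.mgrid[0:480,0:640];P=at_depth(C,np.c_[u.ravel(),v.ravel()],dep.ravel());ok=dep.ravel()>0
k=ok&(P[:,2]>54)&(P[:,2]<66)&(P[:,0]>480)&(P[:,0]<680)&(P[:,1]>-280)&(P[:,1]<60)
print("lid",np.median(P[k][:,2]),cv2.minAreaRect(P[k&(P[:,0]>515)][:,:2].astype(np.float32)))
k=ok&(P[:,2]>30)&(P[:,2]<62)&(P[:,0]>460)&(P[:,0]<507)&(P[:,1]>-150)&(P[:,1]<-60)
print("tab",P[k].mean(0),np.percentile(P[k],[2,50,98],axis=0).round(1).tolist())
for r in ctrl.trace("wrist","lid_tab"): print(r["p"],r["at"],r["mask"].sum())
```

```text
[5.49995321e+02 6.68204721e-03 2.27460893e+02] [[1.0, 0.0, 0.0], [0.0, -1.0, 0.0], [0.0, -0.0, -1.0]]
lid 57.938712332696014 ((579.2127685546875, -109.02201843261719), (274.1167297363281, 129.1129608154297), 85.7568359375)
tab [ 497.80929527 -100.0245748    48.24866852] [[487.8, -108.5, 34.2], [498.0, -97.9, 51.2], [506.6, -95.8, 54.3]]
0.7 [351.4, 290.1] 22933
0.36 [338.9, 57.1] 3580
```

View pics/w1.png

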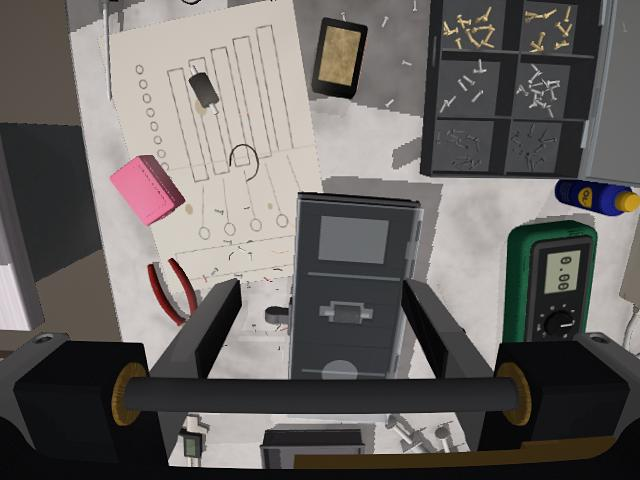

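The view is unchanged: the move was refused, probably because of the empty row. The lid fit (centre 579,-109, yaw -4.2°, 274x129) matches the given size. Retrying with non-empty rows.

drive_tool:
  targets:
    - {"dx": -17.5, "dy": 26, "dz": 6.5}
    - {"dx": -17.5, "dy": 26, "dz": 6.5}
    - {"dx": -17.5, "dy": 26, "dz": 6.5}
    - {"dx": -17.5, "dy": 26, "dz": 6.5}
    - {"rz": -7.15}
    - {"rz": -7.15}
    - {"rz": -7.15}
    - {"rz": -7.15}
    - {"rz": -7.15}
    - {"rz": -7.15}
    - {"rz": -7.15}
    - {"rz": -7.15}
    - {"rz": -7.15}
    - {"rz": -7.15}
    - {"rz": -7.15}
    - {"rz": -7.15}
    - {"dz": 0}

```text
invalid input
```

```bash
cat > w.py <<'E'
from h import *
o=ctrl.get_obs();print(o["time"],o["ee_pos"],R.from_quat(o["orientation"][[1,2,3,0]]).as_matrix().round(3).tolist())
C=cam("wrist");im,dep=ctrl.grab_frame("wrist");np.savez("wrist1.npz",im=im,dep=dep);save("w1",im)
v,u=np.mgrid[0:480,0:640];P=at_depth(C,np.c_[u.ravel(),v.ravel()],dep.ravel());ok=dep.ravel()>0
E
python3 - <<'E'
from w import *
k=ok&(P[:,2]>54)&(P[:,2]<66)&(P[:,0]>515)&(P[:,0]<680)&(P[:,1]>-280)&(P[:,1]<60)
print("lid",np.median(P[k][:,2]),cv2.minAreaRect(P[k][:,:2].astype(np.float32)))
k=ok&(P[:,2]>30)&(P[:,2]<62)&(P[:,0]>460)&(P[:,0]<510)&(P[:,1]>-150)&(P[:,1]<-60)
print("tab",P[k].mean(0),np.percentile(P[k],[2,50,98],axis=0).round(1).tolist())
uu,vv=proj(C,[[495,-103,53]])[0];print(uu,vv)
E
```

```text
1.5 [ 5.49983633e+02 -3.29180454e-03  2.27454546e+02] [[1.0, -0.0, -0.0], [-0.0, -1.0, 0.0], [-0.0, -0.0, -1.0]]
lid 57.93048479153675 ((579.4317016601562, -108.77362060546875), (273.1156005859375, 129.4608917236328), 85.82147979736328)
tab [ 499.19523226 -100.13720523   48.25911097] [[487.9, -108.4, 34.8], [499.2, -98.2, 51.1], [509.7, -95.9, 54.4]]
270.48321087175543 319.4206838536264
```

drive_tool:
  targets:
    - {"dx": -17.5, "dy": 26, "dz": 6.5, "rx": 0, "ry": 0, "rz": 0}
    - {"dx": -17.5, "dy": 26, "dz": 6.5, "rx": 0, "ry": 0, "rz": 0}
    - {"dx": -17.5, "dy": 26, "dz": 6.5, "rx": 0, "ry": 0, "rz": 0}
    - {"dx": -17.5, "dy": 26, "dz": 6.5, "rx": 0, "ry": 0, "rz": 0}

```text
time: 1.88
ee_pos: [479.0, -104.8, 201.2]
orientation: [0.0, 1.0, 0.0, 0.0]
wrist_force: [-0.6, -0.9, -0.3]
gripper_width: 94.2
```

All six keys are needed in every row.

drive_tool:
  targets:
    - {"dx": 0, "dy": 0, "dz": 0, "rx": 0, "ry": 0, "rz": -7.15}
    - {"dx": 0, "dy": 0, "dz": 0, "rx": 0, "ry": 0, "rz": -7.15}
    - {"dx": 0, "dy": 0, "dz": 0, "rx": 0, "ry": 0, "rz": -7.15}
    - {"dx": 0, "dy": 0, "dz": 0, "rx": 0, "ry": 0, "rz": -7.15}
    - {"dx": 0, "dy": 0, "dz": 0, "rx": 0, "ry": 0, "rz": -7.15}
    - {"dx": 0, "dy": 0, "dz": 0, "rx": 0, "ry": 0, "rz": -7.15}
    - {"dx": 0, "dy": 0, "dz": 0, "rx": 0, "ry": 0, "rz": -7.15}
    - {"dx": 0, "dy": 0, "dz": 0, "rx": 0, "ry": 0, "rz": -7.15}
    - {"dx": 0, "dy": 0, "dz": 0, "rx": 0, "ry": 0, "rz": -7.15}
    - {"dx": 0, "dy": 0, "dz": 0, "rx": 0, "ry": 0, "rz": -7.15}
    - {"dx": 0, "dy": 0, "dz": 0, "rx": 0, "ry": 0, "rz": -7.15}
    - {"dx": 0, "dy": 0, "dz": 0, "rx": 0, "ry": 0, "rz": -7.15}
    - {"dx": 0, "dy": 0, "dz": 0, "rx": 0, "ry": 0, "rz": 0}

```text
time: 2.97
ee_pos: [480.0, -104.0, 201.5]
orientation: [0.0, 0.73, 0.683, 0.0]
wrist_force: [-0.2, -0.2, -0.1]
gripper_width: 94.1
```

Run:
```python
from w import *
k=ok&(P[:,2]>54)&(P[:,2]<66)&(P[:,0]>515)&(P[:,0]<680)&(P[:,1]>-280)&(P[:,1]<60)
print("lid",np.median(P[k][:,2]),cv2.minAreaRect(P[k][:,:2].astype(np.float32)))
k=ok&(P[:,2]>30)&(P[:,2]<62)&(P[:,0]>460)&(P[:,0]<510)&(P[:,1]>-150)&(P[:,1]<-60)
print("tab",P[k].mean(0),np.percentile(P[k],[2,50,98],axis=0).round(1).tolist())
k&=P[:,2]>50;print("tabtop",P[k].mean(0),cv2.minAreaRect(P[k][:,:2].astype(np.float32)))
```

```text
2.9667 [ 480.00692069 -104.00520882  201.4907832 ] [[0.067, 0.998, 0.0], [0.998, -0.067, -0.0], [-0.0, 0.0, -1.0]]
lid 58.01823990655117 ((577.3837890625, -108.34672546386719), (272.7944641113281, 127.11151885986328), 86.0341567993164)
tab [ 497.13152989 -102.02733421   51.42223104] [[487.1, -108.1, 43.6], [496.4, -102.1, 52.3], [509.4, -95.9, 54.4]]
tabtop [ 499.46955383 -102.17484646   52.59119738] ((499.5426940917969, -102.1573715209961), (11.630644798278809, 21.04572105407715), 86.4455337524414)
```

View pics/w1.png

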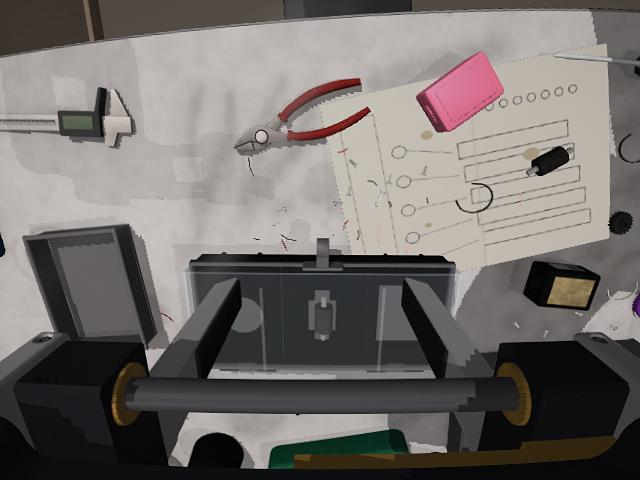

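View shows the tab at (323,250) in front of the lid, roller in the middle, aligned with the fingers. Descending on it.

drive_tool:
  targets:
    - {"dx": 2.9, "dy": 15.8, "dz": 0, "rx": 0, "ry": 0, "rz": 0}
    - {"dx": 0, "dy": 0, "dz": 35, "rx": 0, "ry": 0, "rz": 0}
    - {"dx": 0, "dy": 0, "dz": 35, "rx": 0, "ry": 0, "rz": 0}
    - {"dx": 0, "dy": 0, "dz": 30, "rx": 0, "ry": 0, "rz": 0}
    - {"dx": 0, "dy": 0, "dz": 26, "rx": 0, "ry": 0, "rz": 0}
    - {"dx": 0, "dy": 0, "dz": 16, "rx": 0, "ry": 0, "rz": 0}
    - {"dx": 0, "dy": 0, "dz": 9.5, "rx": 0, "ry": 0, "rz": 0}
    - {"dx": 0, "dy": 0, "dz": 0, "rx": 0, "ry": 0, "rz": 0}
    - {"dx": 0, "dy": 0, "dz": 0, "rx": 0, "ry": 0, "rz": 0}
  hand: 0.4

```text
time: 3.77
ee_pos: [496.2, -102.4, 50.5]
orientation: [0.0, 0.733, 0.68, 0.0]
wrist_force: [0.3, -0.0, -0.5]
gripper_width: 38.8
```

drive_tool:
  targets:
    - {"dx": 0, "dy": 0, "dz": 0, "rx": 0, "ry": 0, "rz": 0}
    - {"dx": 0, "dy": 0, "dz": 0, "rx": 0, "ry": 0, "rz": 0}
    - {"dx": 0, "dy": 0, "dz": 0, "rx": 0, "ry": 0, "rz": 0}
    - {"dx": 0, "dy": 0, "dz": 0, "rx": 0, "ry": 0, "rz": 0}
    - {"dx": 0, "dy": 0, "dz": 0, "rx": 0, "ry": 0, "rz": 0}
    - {"dx": 0, "dy": 0, "dz": 0, "rx": 0, "ry": 0, "rz": 0}
  hand: 0
  grip_force: 15

```text
time: 4.27
ee_pos: [496.2, -103.6, 50.6]
orientation: [0.001, 0.733, 0.681, -0.0]
wrist_force: [-2.4, -10.5, 1.9]
gripper_width: 11.7
```

Run:
```python
import numpy as np
from bench import ctrl
o=ctrl.get_obs();print(o["ee_pos"],o["gripper_width"],o["wrist_force"])
r=np.array([-149,13]);th=np.linspace(0,1.6,21)
p=np.array([[r[0]*np.cos(t)+r[1]*np.sin(t), -r[0]*np.sin(t)+r[1]*np.cos(t)] for t in th])
print(np.diff(p,axis=0).round(1).tolist())
```

```text
[ 496.18156541 -103.58303354   50.58947654] 11.668376285344337 [ -2.4473299  -10.51064685   1.90262552]
[[1.5, 11.9], [2.5, 11.7], [3.4, 11.5], [4.3, 11.2], [5.2, 10.8], [6.0, 10.3], [6.8, 9.8], [7.6, 9.2], [8.3, 8.6], [9.0, 7.9], [9.6, 7.2], [10.1, 6.4], [10.6, 5.6], [11.0, 4.7], [11.3, 3.8], [11.6, 2.9], [11.8, 2.0], [11.9, 1.0], [12.0, 0.0], [11.9, -0.9]]
```

Gripped (11.7 mm, fin thickness 12). Leading round the arc.

drive_tool:
  targets:
    - {"dx": -1.5, "dy": 1.5, "dz": -11.9, "rx": 0, "ry": 0, "rz": 0}
    - {"dx": 0, "dy": 2.5, "dz": -11.7, "rx": 0, "ry": 0, "rz": 0}
    - {"dx": 0, "dy": 3.4, "dz": -11.5, "rx": 0, "ry": 0, "rz": 0}
    - {"dx": 0, "dy": 4.3, "dz": -11.2, "rx": 0, "ry": 0, "rz": 0}
    - {"dx": 0, "dy": 5.2, "dz": -10.8, "rx": 0, "ry": 0, "rz": 0}
    - {"dx": 0, "dy": 6.0, "dz": -10.3, "rx": 0, "ry": 0, "rz": 0}
    - {"dx": 0, "dy": 6.8, "dz": -9.8, "rx": 0, "ry": 0, "rz": 0}
    - {"dx": 0, "dy": 7.6, "dz": -9.2, "rx": 0, "ry": 0, "rz": 0}
    - {"dx": 0, "dy": 8.3, "dz": -8.6, "rx": 0, "ry": 0, "rz": 0}
    - {"dx": 0, "dy": 9.0, "dz": -7.9, "rx": 0, "ry": 0, "rz": 0}
    - {"dx": 0, "dy": 0, "dz": 0, "rx": 0, "ry": 0, "rz": 0}

```text
time: 5.18
ee_pos: [551.3, -107.8, 154.3]
orientation: [0.001, 0.733, 0.681, 0.0]
wrist_force: [-7.3, 1.1, 8.9]
gripper_width: 12.1
```

drive_tool:
  targets:
    - {"dx": 0, "dy": 9.6, "dz": -7.2, "rx": 0, "ry": 0, "rz": 0}
    - {"dx": 0, "dy": 10.1, "dz": -6.4, "rx": 0, "ry": 0, "rz": 0}
    - {"dx": 0, "dy": 10.6, "dz": -5.6, "rx": 0, "ry": 0, "rz": 0}
    - {"dx": 0, "dy": 11.0, "dz": -4.7, "rx": 0, "ry": 0, "rz": 0}
    - {"dx": 0, "dy": 11.3, "dz": -3.8, "rx": 0, "ry": 0, "rz": 0}
    - {"dx": 0, "dy": 11.6, "dz": -2.9, "rx": 0, "ry": 0, "rz": 0}
    - {"dx": 0, "dy": 11.8, "dz": -2.0, "rx": 0, "ry": 0, "rz": 0}
    - {"dx": 0, "dy": 11.9, "dz": -1.0, "rx": 0, "ry": 0, "rz": 0}
    - {"dx": 0, "dy": 12.0, "dz": 0, "rx": 0, "ry": 0, "rz": 0}
    - {"dx": 0, "dy": 11.9, "dz": 0, "rx": 0, "ry": 0, "rz": 0}
    - {"dx": 0, "dy": 0, "dz": 0, "rx": 0, "ry": 0, "rz": 0}

```text
time: 6.1
ee_pos: [662.6, -116.0, 185.9]
orientation: [0.0, 0.733, 0.681, 0.0]
wrist_force: [1.2, 0.1, 1.4]
gripper_width: 11.9
```

drive_tool:
  targets:
    - {"dx": 0, "dy": 0, "dz": 0, "rx": 0, "ry": 0, "rz": 0}
    - {"dx": 0, "dy": 0, "dz": 0, "rx": 0, "ry": 0, "rz": 0}
    - {"dx": 0, "dy": 0, "dz": 0, "rx": 0, "ry": 0, "rz": 0}
    - {"dx": 0, "dy": 0, "dz": 0, "rx": 0, "ry": 0, "rz": 0}
    - {"dx": 0, "dy": 0, "dz": 0, "rx": 0, "ry": 0, "rz": 0}
  hand: 0.4

```text
time: 6.52
ee_pos: [661.5, -116.0, 186.6]
orientation: [0.0, 0.733, 0.681, 0.0]
wrist_force: [-0.0, -0.1, -0.6]
gripper_width: 36.8
```

drive_tool:
  targets:
    - {"dx": 0, "dy": 0, "dz": -20, "rx": 0, "ry": 0, "rz": 0}
    - {"dx": 0, "dy": 0, "dz": -35, "rx": 0, "ry": 0, "rz": 0}
    - {"dx": 0, "dy": -30, "dz": 0, "rx": 0, "ry": 0, "rz": 0}
    - {"dx": 0, "dy": -40, "dz": 0, "rx": 0, "ry": 0, "rz": 0}
    - {"dx": 0, "dy": -40, "dz": 0, "rx": 0, "ry": 0, "rz": 0}
    - {"dx": 0, "dy": -40, "dz": 0, "rx": 0, "ry": 0, "rz": 0}
    - {"dx": 0, "dy": -40, "dz": 0, "rx": 0, "ry": 0, "rz": 0}
    - {"dx": 0, "dy": 0, "dz": 0, "rx": 0, "ry": 0, "rz": 0}
    - {"dx": 0, "dy": 0, "dz": 0, "rx": 0, "ry": 0, "rz": 0}
  hand: 1

```text
time: 7.27
ee_pos: [471.2, -102.0, 242.4]
orientation: [0.001, 0.733, 0.681, 0.0]
wrist_force: [0.8, -0.6, 0.7]
gripper_width: 92.9
```

Run:
```python
from w import *
save("w2",im)
for th in ["case_lid","insert_head","insert_roller","insert_gear","worn_roller_mid","new_roller_mid"]:
    for r in ctrl.trace("wrist",th):
        Q=mask_pts(C,r["mask"],dep)
        if len(Q):
            A=cv2.minAreaRect(Q[:,:2].astype(np.float32))
            print(th,round(r["p"],2),np.round(r["at"]),len(Q),np.median(Q,0).round(1),np.percentile(Q[:,2],[5,95]).round(1),np.round(A[0],1),np.round(A[1],1),round(A[2],1))
```

```text
7.2667 [ 471.24446311 -101.98696211  242.35040163] [[0.074, 0.997, 0.002], [0.997, -0.074, -0.001], [-0.0, 0.002, -1.0]]
case_lid 0.79 [310. 429.] 16210 [ 700.8 -129.9   94.8] [ 26.8 127.3] [599.4 -76.6] [319.3 287.4] 78.4
insert_head 0.85 [384. 304.] 4846 [583.7 -30.9  28.3] [14.3 30.1] [557.4 -19.1] [ 91.  177.7] 86.1
insert_roller 0.63 [316. 303.] 5473 [ 573.8 -109.4   29. ] [22.7 30.2] [ 580.1 -108.6] [ 86.1 116.2] 86.1
insert_gear 0.85 [261. 300.] 4674 [ 570.6 -185.6   28.8] [24.7 30.2] [ 553.3 -193.4] [ 86.8 157.9] 87.5
worn_roller_mid 0.85 [320. 309.] 499 [ 575.3 -106.4   39.4] [30.8 42.3] [ 579.8 -106.5] [19.3 50.7] 85.5
new_roller_mid 0.66 [528. 165.] 574 [427.3 135.1  17.2] [ 8.6 20.3] [427.8 138.7] [18.3 53.1] 24.9
```

View pics/w2.png

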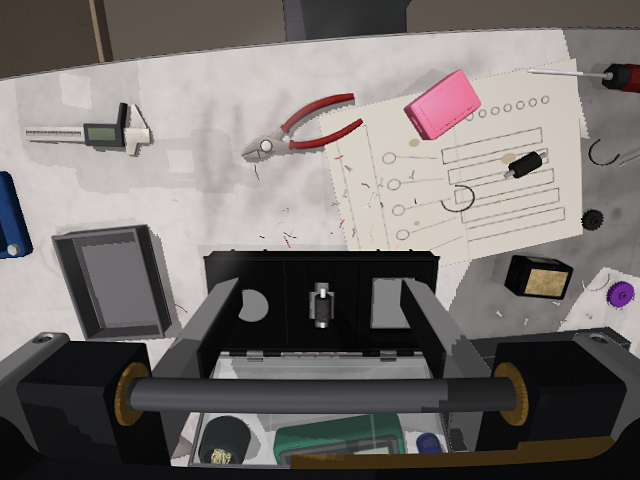

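Lid stands open, inserts at (262,305), (320,305), (390,300) in view; the fit matches the given sizes (116x87, 20x52 roller). Now the worn roller.

drive_tool:
  targets:
    - {"dx": 1, "dy": 36, "dz": 0, "rx": 0, "ry": 0, "rz": 0}
    - {"dx": 1, "dy": 36.3, "dz": 0, "rx": 0, "ry": 0, "rz": 0}
    - {"dx": 1, "dy": 36.3, "dz": 0, "rx": 0, "ry": 0, "rz": 0}
    - {"dx": 0, "dy": 0, "dz": 40, "rx": 0, "ry": 0, "rz": 0}
    - {"dx": 0, "dy": 0, "dz": 40, "rx": 0, "ry": 0, "rz": 0}
    - {"dx": 0, "dy": 0, "dz": 40, "rx": 0, "ry": 0, "rz": 0}
    - {"dx": 0, "dy": 0, "dz": 40, "rx": 0, "ry": 0, "rz": 0}
    - {"dx": 0, "dy": 0, "dz": 20, "rx": 0, "ry": 0, "rz": 0}
    - {"dx": 0, "dy": 0, "dz": 10.5, "rx": 0, "ry": 0, "rz": 0}
    - {"dx": 0, "dy": 0, "dz": 0, "rx": 0, "ry": 0, "rz": 0}
    - {"dx": 0, "dy": 0, "dz": 0, "rx": 0, "ry": 0, "rz": 0}
  hand: 0.45

```text
time: 8.53
ee_pos: [581.4, -107.1, 51.4]
orientation: [0.0, 0.733, 0.681, 0.0]
wrist_force: [0.4, -0.9, 0.3]
gripper_width: 42.4
```

drive_tool:
  targets:
    - {"dx": 0, "dy": 0, "dz": 0, "rx": 0, "ry": 0, "rz": 0}
    - {"dx": 0, "dy": 0, "dz": 0, "rx": 0, "ry": 0, "rz": 0}
    - {"dx": 0, "dy": 0, "dz": 0, "rx": 0, "ry": 0, "rz": 0}
    - {"dx": 0, "dy": 0, "dz": 0, "rx": 0, "ry": 0, "rz": 0}
    - {"dx": 0, "dy": 0, "dz": 0, "rx": 0, "ry": 0, "rz": 0}
    - {"dx": 0, "dy": 0, "dz": 0, "rx": 0, "ry": 0, "rz": 0}
  hand: 0
  grip_force: 10

```text
time: 9.03
ee_pos: [581.1, -106.9, 51.2]
orientation: [0.0, 0.733, 0.681, 0.0]
wrist_force: [2.5, 3.0, 4.0]
gripper_width: 19.1
```

drive_tool:
  targets:
    - {"dx": 0, "dy": 0, "dz": -10, "rx": 0, "ry": 0, "rz": 0}
    - {"dx": 0, "dy": 0, "dz": -25, "rx": 0, "ry": 0, "rz": 0}
    - {"dx": 0, "dy": 0, "dz": -25, "rx": 0, "ry": 0, "rz": 0}
    - {"dx": -23, "dy": -2.4, "dz": 0, "rx": 0, "ry": 0, "rz": 0}
    - {"dx": -40, "dy": -4, "dz": 0, "rx": 0, "ry": 0, "rz": 0}
    - {"dx": -40, "dy": -4, "dz": 0, "rx": 0, "ry": 0, "rz": 0}
    - {"dx": -40, "dy": -4, "dz": 0, "rx": 0, "ry": 0, "rz": 0}
    - {"dx": -40, "dy": -4, "dz": 0, "rx": 0, "ry": 0, "rz": 0}
    - {"dx": -40, "dy": -4, "dz": 0, "rx": 0, "ry": 0, "rz": 0}
    - {"dx": -25, "dy": 0, "dz": 0, "rx": 0, "ry": 0, "rz": 0}
    - {"dx": -15, "dy": 0, "dz": 0, "rx": 0, "ry": 0, "rz": 0}
    - {"dx": 0, "dy": 0, "dz": 0, "rx": 0, "ry": 0, "rz": 0}

```text
time: 10.03
ee_pos: [537.9, -370.7, 111.0]
orientation: [-0.0, 0.734, 0.68, -0.0]
wrist_force: [-0.3, 0.4, -1.0]
gripper_width: 19.3
```

Run:
```python
from w import *
print(o["gripper_width"])
Ct=cam("scene");i2,d2=ctrl.grab_frame("scene")
for cn,CC,dd in(("wrist",C,dep),("scene",Ct,d2)):
  for r in ctrl.trace(cn,"returns_tray"):
    Q=mask_pts(CC,r["mask"],dd);A=cv2.minAreaRect(Q[(Q[:,2]>20)&(Q[:,2]<36)][:,:2].astype(np.float32));print(cn,r["p"],A)
```

```text
10.0333 [ 537.92958095 -370.69480788  110.98197985] [[0.077, 0.997, -0.001], [0.997, -0.077, -0.0], [-0.0, -0.001, -1.0]]
19.347140014978876
wrist 0.67 ((538.8447265625, -367.57098388671875), (145.36241149902344, 108.9354248046875), 1.079876184463501)
scene 0.82 ((536.46044921875, -369.99530029296875), (143.5607147216797, 109.74287414550781), 1.3423388004302979)
```

Over the tray centre. Lower 77 mm, release with a modest opening, and lift.

drive_tool:
  targets:
    - {"dx": 0, "dy": 0, "dz": 30, "rx": 0, "ry": 0, "rz": 0}
    - {"dx": 0, "dy": 0, "dz": 25, "rx": 0, "ry": 0, "rz": 0}
    - {"dx": 0, "dy": 0, "dz": 15, "rx": 0, "ry": 0, "rz": 0}
    - {"dx": 0, "dy": 0, "dz": 7.5, "rx": 0, "ry": 0, "rz": 0}
    - {"dx": 0, "dy": 0, "dz": 0, "rx": 0, "ry": 0, "rz": 0}
    - {"dx": 0, "dy": 0, "dz": 0, "rx": 0, "ry": 0, "rz": 0}

```text
time: 10.73
ee_pos: [539.7, -367.2, 34.2]
orientation: [0.0, 0.732, 0.681, 0.0]
wrist_force: [1.3, -0.1, 1.4]
gripper_width: 19.5
```

drive_tool:
  targets:
    - {"dx": 0, "dy": 0, "dz": 0, "rx": 0, "ry": 0, "rz": 0}
    - {"dx": 0, "dy": 0, "dz": 0, "rx": 0, "ry": 0, "rz": 0}
    - {"dx": 0, "dy": 0, "dz": 0, "rx": 0, "ry": 0, "rz": 0}
    - {"dx": 0, "dy": 0, "dz": 0, "rx": 0, "ry": 0, "rz": 0}
    - {"dx": 0, "dy": 0, "dz": -20, "rx": 0, "ry": 0, "rz": 0}
    - {"dx": 0, "dy": 0, "dz": -40, "rx": 0, "ry": 0, "rz": 0}
    - {"dx": 0, "dy": 0, "dz": -40, "rx": 0, "ry": 0, "rz": 0}
    - {"dx": 0, "dy": 0, "dz": -40, "rx": 0, "ry": 0, "rz": 0}
    - {"dx": 0, "dy": 0, "dz": -40, "rx": 0, "ry": 0, "rz": 0}
    - {"dx": 0, "dy": 0, "dz": 0, "rx": 0, "ry": 0, "rz": 0}
  hand: 0.45

```text
time: 11.57
ee_pos: [540.9, -369.0, 222.9]
orientation: [0.006, 0.733, 0.681, 0.001]
wrist_force: [-0.1, 0.0, 1.1]
gripper_width: 42.1
```

drive_tool:
  targets:
    - {"dx": 38.8, "dy": 0.8, "dz": -2, "rx": 0, "ry": 0, "rz": 0}
    - {"dx": 38.8, "dy": 0.8, "dz": -2, "rx": 0, "ry": 0, "rz": 0}
    - {"dx": 38.8, "dy": 0.8, "dz": -2, "rx": 0, "ry": 0, "rz": 0}
    - {"dx": 38.8, "dy": 0.8, "dz": -2, "rx": 0, "ry": 0, "rz": 0}
    - {"dx": 38.8, "dy": 0.8, "dz": -2, "rx": 0, "ry": 0, "rz": 0}
    - {"dx": 38.8, "dy": 0.8, "dz": -2, "rx": 0, "ry": 0, "rz": 0}
    - {"dx": 38.8, "dy": 0.8, "dz": -2, "rx": 0, "ry": 0, "rz": 0}
    - {"dx": 38.8, "dy": 0.8, "dz": -2, "rx": 0, "ry": 0, "rz": 0}
    - {"dx": 0, "dy": 0, "dz": 0, "rx": 0, "ry": 0, "rz": 0}
    - {"dx": 0, "dy": 0, "dz": 0, "rx": 0, "ry": 0, "rz": 0}
  hand: 1

```text
time: 12.4
ee_pos: [568.5, -56.9, 229.7]
orientation: [0.0, 0.732, 0.682, 0.0]
wrist_force: [-0.7, -1.1, 0.2]
gripper_width: 93.8
```

Run:
```python
from w import *
save("w3",im)
for th in ["insert_head","insert_roller","insert_gear","new_roller_mid","print_head_unit"]:
    for r in ctrl.trace("wrist",th):
        Q=mask_pts(C,r["mask"],dep)
        if len(Q):
            A=cv2.minAreaRect(Q[:,:2].astype(np.float32))
            print(th,round(r["p"],2),np.round(r["at"]),len(Q),np.median(Q,0).round(1),np.percentile(Q[:,2],[5,95]).round(1),np.round(A[0],1),np.round(A[1],1),round(A[2],1))
# pockets by depth inside case
Y=np.array([.068,.998]);X=np.array([.998,-.068]);c0=np.array([580,-108.5])
for nm,k0,z0,z1 in(("head",88,8,22),("roller",0,15,26.0),("gear",-88,23.,27.2)):
    q=(P[:,:2]-(c0+k0*Y)); a=q@X;b=q@Y
    k=ok&(abs(a)<48)&(abs(b)<35)&(P[:,2]>z0)&(P[:,2]<z1)
    A=cv2.minAreaRect(P[k][:,:2].astype(np.float32));print(nm,k.sum(),np.median(P[k][:,2]),np.round(A[0],1),np.round(A[1],1),round(A[2],1),[np.percentile(a[k],[1,99]).round(1),np.percentile(b[k],[1,99]).round(1)], np.median(P[ok&(abs(a)<56)&(abs(b)<42)&(P[:,2]>27.5)&(P[:,2]<31)][:,2]))
k=ok&(P[:,2]>27)&(P[:,2]<32);A=cv2.minAreaRect
q=P[:,:2]-c0;k&=(abs(q@X)<70)&(abs(q@Y)<145);print("case rim",A(P[k][:,:2].astype(np.float32)))
```

```text
12.4 [568.48914701 -56.92230814 229.6962065 ] [[0.07, 0.998, 0.001], [0.998, -0.07, -0.0], [-0.0, 0.001, -1.0]]
insert_head 0.62 [354. 230.] 8156 [585.  -20.   28.2] [14.2 30. ] [586.7 -20.4] [ 89.  120.1] 85.7
insert_head 0.23 [197. 230.] 7882 [ 569.8 -196.    28.8] [24.5 30.1] [ 575.2 -173.4] [135.2 117.8] 86.9
insert_roller 0.71 [637. 172.] 131 [540.8 321.1   5.1] [0.7 8.7] [541.1 322.1] [27.7 10.5] 4.6
insert_roller 0.57 [279. 232.] 8143 [ 576.8 -108.1   28.7] [21.6 30.1] [ 580.8 -108.3] [ 90.2 117.2] 85.6
insert_gear 0.96 [195. 228.] 7866 [ 569.7 -196.    28.8] [24.5 30.1] [ 575.7 -174.5] [134.1 118.7] 85.4
insert_gear 0.68 [300. 338.] 18907 [689.3 -91.6  62.8] [ 26.8 105.6] [ 714.6 -134.3] [301.8 332.1] 25.3
new_roller_mid 0.69 [497.  75.] 766 [429.9 135.1  17.3] [ 9.6 20.2] [428.4 139.6] [20.1 56. ] 26.4
print_head_unit 0.98 [513. 206.] 2742 [565.3 155.2  34.2] [13.2 36.1] [569.5 162.1] [65.7 49.7] 79.5
print_head_unit 0.65 [391.  18.] 2290 [374.   25.7  33.7] [ 9.7 36. ] [374.8  37.2] [79.9 43.8] 84.1
print_head_unit 0.28 [ 52. 217.] 617 [ 538.6 -361.8   19.3] [10.8 23.3] [ 538.6 -364.3] [23.4 49.7] 74.9
head 3058 15.027003053961298 [588.1 -20.5] [52.9 75.3] 85.9 [array([-34.4,  39.3]), array([-25.9,  26.5])] 28.985830264534027
roller 1212 22.0656856150943 [ 581.  -108.6] [29.9 64.2] 85.7 [array([-29.2,  32.6]), array([-14.8,  14.4])] 28.96017208560221
gear 1278 24.98461875001088 [ 570.2 -196.1] [66.9 84.1] 82.8 [array([-31.9,  22.8]), array([-23.2,  20.8])] 28.99123567646129
case rim ((582.2407836914062, -109.28346252441406), (277.250732421875, 134.31045532226562), 85.72149658203125)
```

View pics/w3.png

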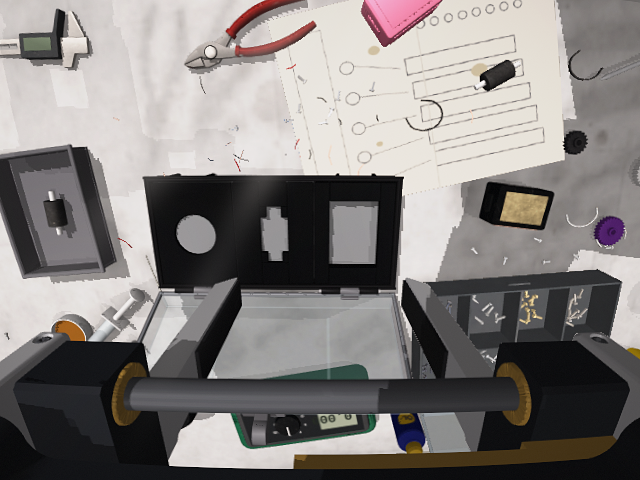

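Open case with empty roller groove at (275,235), recess (196,235), pocket (354,232); worn roller lies in the tray at (55,212). Pockets: roller ≈(581,-108.6), head ≈(587,-20.9), gear ≈(574,-196.4), yaw -4.2°. To the new roller (axle at ~116°).

drive_tool:
  targets:
    - {"dx": 31, "dy": -25.7, "dz": 0, "rx": 0, "ry": 0, "rz": 0}
    - {"dx": 31, "dy": -25.7, "dz": 0, "rx": 0, "ry": 0, "rz": 0}
    - {"dx": 31, "dy": -25.7, "dz": 0, "rx": 0, "ry": 0, "rz": 0}
    - {"dx": 31, "dy": -25.7, "dz": 0, "rx": 0, "ry": 0, "rz": 0}
    - {"dx": 31, "dy": -25.7, "dz": 0, "rx": 0, "ry": 0, "rz": 0}
    - {"dx": 31, "dy": -25.7, "dz": 0, "rx": 0, "ry": 0, "rz": 0}
    - {"dx": 0, "dy": 0, "dz": 5, "rx": 0, "ry": 0, "rz": 6.7}
    - {"dx": 0, "dy": 0, "dz": 5, "rx": 0, "ry": 0, "rz": 6.7}
    - {"dx": 0, "dy": 0, "dz": 5, "rx": 0, "ry": 0, "rz": 6.7}
    - {"dx": 0, "dy": 0, "dz": 5, "rx": 0, "ry": 0, "rz": 6.7}
    - {"dx": 0, "dy": 0, "dz": 5, "rx": 0, "ry": 0, "rz": 6.7}
    - {"dx": 0, "dy": 0, "dz": 5, "rx": 0, "ry": 0, "rz": 6.7}
    - {"dx": 0, "dy": 0, "dz": 5, "rx": 0, "ry": 0, "rz": 6.7}
    - {"dx": 0, "dy": 0, "dz": 5, "rx": 0, "ry": 0, "rz": 6.7}
    - {"dx": 0, "dy": 0, "dz": 5, "rx": 0, "ry": 0, "rz": 6.7}
    - {"dx": 0, "dy": 0, "dz": 0, "rx": 0, "ry": 0, "rz": 0}
    - {"dx": 0, "dy": 0, "dz": 0, "rx": 0, "ry": 0, "rz": 0}

```text
time: 14.12
ee_pos: [428.3, 137.8, 184.5]
orientation: [-0.0, 0.975, 0.222, -0.0]
wrist_force: [-0.1, 0.1, -0.2]
gripper_width: 93.8
```

```bash
cat > t.py <<'E'
import sys
from w import *
Rm=R.from_quat(o["orientation"][[1,2,3,0]]).as_matrix()
print("tool x ang",np.degrees(np.arctan2(Rm[1,0],Rm[0,0])),"grip",o["gripper_width"])
zmin=float(sys.argv[2])
for r in ctrl.trace("wrist",sys.argv[1]):
    Q=mask_pts(C,r["mask"],dep);Q=Q[(Q[:,2]>zmin)&(Q[:,2]<60)]
    if len(Q)<20: continue
    A=cv2.minAreaRect(Q[:,:2].astype(np.float32));c=np.array([*A[0],o["ee_pos"][2]])
    print(round(r["p"],2),np.round(r["at"]),len(Q),np.percentile(Q[:,2],[5,50,95]).round(1),np.round(A[0],1),np.round(A[1],1),round(A[2],1),"tool delta",(Rm.T@(c-o["ee_pos"])).round(1))
E
python3 t.py new_roller_mid 4
```

```text
14.1167 [428.30197541 137.81286069 184.45331461] [[0.901, 0.433, -0.0], [0.433, -0.901, -0.0], [-0.0, -0.0, -1.0]]
tool x ang 25.66244252932378 grip 93.8445267867151
0.59 [322. 228.] 648 [11.4 18.  20.2] [429.  139.6] [18.2 50.4] 25.9 tool delta [ 1.4 -1.3 -0. ]
```

drive_tool:
  targets:
    - {"dx": 1.4, "dy": -1.3, "dz": 35, "rx": 0, "ry": 0, "rz": 0}
    - {"dx": 0, "dy": 0, "dz": 40, "rx": 0, "ry": 0, "rz": 0}
    - {"dx": 0, "dy": 0, "dz": 40, "rx": 0, "ry": 0, "rz": 0}
    - {"dx": 0, "dy": 0, "dz": 25, "rx": 0, "ry": 0, "rz": 0}
    - {"dx": 0, "dy": 0, "dz": 15, "rx": 0, "ry": 0, "rz": 0}
    - {"dx": 0, "dy": 0, "dz": 0, "rx": 0, "ry": 0, "rz": 0}
    - {"dx": 0, "dy": 0, "dz": 0, "rx": 0, "ry": 0, "rz": 0}
  hand: 0.45

```text
time: 14.8
ee_pos: [429.0, 139.9, 29.7]
orientation: [0.0, 0.975, 0.222, -0.0]
wrist_force: [0.5, -0.3, 0.7]
gripper_width: 50.6
```

drive_tool:
  targets:
    - {"dx": 0, "dy": 0, "dz": 0, "rx": 0, "ry": 0, "rz": 0}
    - {"dx": 0, "dy": 0, "dz": 0, "rx": 0, "ry": 0, "rz": 0}
    - {"dx": 0, "dy": 0, "dz": 0, "rx": 0, "ry": 0, "rz": 0}
    - {"dx": 0, "dy": 0, "dz": 0, "rx": 0, "ry": 0, "rz": 0}
    - {"dx": 0, "dy": 0, "dz": 0, "rx": 0, "ry": 0, "rz": 0}
    - {"dx": 0, "dy": 0, "dz": -5, "rx": 0, "ry": 0, "rz": 0}
    - {"dx": 0, "dy": 0, "dz": -25, "rx": 0, "ry": 0, "rz": 0}
    - {"dx": 0, "dy": 0, "dz": -40, "rx": 0, "ry": 0, "rz": 0}
    - {"dx": 0, "dy": 0, "dz": -20, "rx": 0, "ry": 0, "rz": 0}
    - {"dx": 0, "dy": 0, "dz": 0, "rx": 0, "ry": 0, "rz": 0}
  hand: 0

```text
time: 15.63
ee_pos: [430.7, 140.5, 123.9]
orientation: [-0.0, 0.975, 0.221, 0.004]
wrist_force: [0.4, -0.5, 0.8]
gripper_width: 19.2
```

drive_tool:
  targets:
    - {"dx": 0, "dy": 0, "dz": 0, "rx": 0, "ry": 0, "rz": -6.7}
    - {"dx": 0, "dy": 0, "dz": 0, "rx": 0, "ry": 0, "rz": -6.7}
    - {"dx": 0, "dy": 0, "dz": 0, "rx": 0, "ry": 0, "rz": -6.7}
    - {"dx": 0, "dy": 0, "dz": 0, "rx": 0, "ry": 0, "rz": -6.7}
    - {"dx": 0, "dy": 0, "dz": 0, "rx": 0, "ry": 0, "rz": -6.7}
    - {"dx": 0, "dy": 0, "dz": 0, "rx": 0, "ry": 0, "rz": -6.7}
    - {"dx": 0, "dy": 0, "dz": 0, "rx": 0, "ry": 0, "rz": -6.7}
    - {"dx": 0, "dy": 0, "dz": 0, "rx": 0, "ry": 0, "rz": -6.7}
    - {"dx": 0, "dy": 0, "dz": 0, "rx": 0, "ry": 0, "rz": -6.6}
    - {"dx": -38, "dy": 25.5, "dz": 0, "rx": 0, "ry": 0, "rz": 0}
    - {"dx": -30, "dy": 26, "dz": 0, "rx": 0, "ry": 0, "rz": 0}
    - {"dx": -30, "dy": 26, "dz": 0, "rx": 0, "ry": 0, "rz": 0}
    - {"dx": -30, "dy": 26, "dz": 0, "rx": 0, "ry": 0, "rz": 0}
    - {"dx": -30, "dy": 26, "dz": 0, "rx": 0, "ry": 0, "rz": 0}
    - {"dx": -30, "dy": 20, "dz": 0, "rx": 0, "ry": 0, "rz": 0}
    - {"dx": -30, "dy": 10, "dz": 0, "rx": 0, "ry": 0, "rz": 0}
    - {"dx": -15, "dy": 6, "dz": 0, "rx": 0, "ry": 0, "rz": 0}
    - {"dx": 0, "dy": 0, "dz": 0, "rx": 0, "ry": 0, "rz": 0}
    - {"dx": 0, "dy": 0, "dz": 0, "rx": 0, "ry": 0, "rz": 0}

```text
time: 17.22
ee_pos: [574.0, -101.1, 118.9]
orientation: [-0.001, 0.733, 0.68, -0.0]
wrist_force: [0.0, -0.0, 0.2]
gripper_width: 19.4
```

```bash
cat > d.py <<'E'
import sys
from h import *
o=ctrl.get_obs();Rm=R.from_quat(o["orientation"][[1,2,3,0]]).as_matrix()
print(o["ee_pos"],o["gripper_width"],"x ang",np.degrees(np.arctan2(Rm[1,0],Rm[0,0])),"delta",(Rm.T@(np.array(sys.argv[1:4],float)-o["ee_pos"])).round(1))
E
python3 d.py 581 -108.6 52
python3 t.py new_roller_mid 4
```

```text
[ 573.99519775 -101.09825464  118.85329458] 19.44296167005307 x ang 85.63909346607646 delta [-7.   7.6 66.8]
17.2167 [ 573.99519775 -101.09825464  118.85329458] [[0.076, 0.997, -0.001], [0.997, -0.076, 0.0], [0.0, -0.001, -1.0]]
tool x ang 85.63909346607646 grip 19.44296167005307
```

drive_tool:
  targets:
    - {"dx": -7, "dy": 7.6, "dz": 0, "rx": 0, "ry": 0, "rz": 0}
    - {"dx": 0, "dy": 0, "dz": 30, "rx": 0, "ry": 0, "rz": 0}
    - {"dx": 0, "dy": 0, "dz": 20, "rx": 0, "ry": 0, "rz": 0}
    - {"dx": 0, "dy": 0, "dz": 10, "rx": 0, "ry": 0, "rz": 0}
    - {"dx": 0, "dy": 0, "dz": 4, "rx": 0, "ry": 0, "rz": 0}
    - {"dx": 0, "dy": 0, "dz": 2.8, "rx": 0, "ry": 0, "rz": 0}
    - {"dx": 0, "dy": 0, "dz": 0, "rx": 0, "ry": 0, "rz": 0}
    - {"dx": 0, "dy": 0, "dz": 0, "rx": 0, "ry": 0, "rz": 0}

```text
time: 17.98
ee_pos: [582.0, -108.6, 53.7]
orientation: [0.001, 0.733, 0.68, 0.0]
wrist_force: [0.1, -0.0, 0.1]
gripper_width: 19.1
```

drive_tool:
  targets:
    - {"dx": 0, "dy": 0, "dz": 0, "rx": 0, "ry": 0, "rz": 0}
    - {"dx": 0, "dy": 0, "dz": 0, "rx": 0, "ry": 0, "rz": 0}
    - {"dx": 0, "dy": 0, "dz": 0, "rx": 0, "ry": 0, "rz": 0}
    - {"dx": 0, "dy": 0, "dz": 0, "rx": 0, "ry": 0, "rz": 0}
    - {"dx": 0, "dy": 0, "dz": -20, "rx": 0, "ry": 0, "rz": 0}
    - {"dx": 0, "dy": 0, "dz": -40, "rx": 0, "ry": 0, "rz": 0}
    - {"dx": 0, "dy": 0, "dz": -40, "rx": 0, "ry": 0, "rz": 0}
    - {"dx": 0, "dy": 0, "dz": -40, "rx": 0, "ry": 0, "rz": 0}
    - {"dx": 0, "dy": 0, "dz": -40, "rx": 0, "ry": 0, "rz": 0}
    - {"dx": 40, "dy": -3, "dz": 0, "rx": 0, "ry": 0, "rz": 0}
    - {"dx": 40, "dy": -3, "dz": 0, "rx": 0, "ry": 0, "rz": 0}
    - {"dx": 40, "dy": -3, "dz": 0, "rx": 0, "ry": 0, "rz": 0}
    - {"dx": 40, "dy": -3, "dz": 0, "rx": 0, "ry": 0, "rz": 0}
    - {"dx": 0, "dy": 0, "dz": 0, "rx": 0, "ry": 0, "rz": 0}
    - {"dx": 0, "dy": 0, "dz": 0, "rx": 0, "ry": 0, "rz": 0}
  hand: 0.5

```text
time: 19.23
ee_pos: [581.4, 53.4, 232.8]
orientation: [0.0, 0.732, 0.681, 0.0]
wrist_force: [0.2, -0.6, 0.3]
gripper_width: 47.2
```

```bash
python3 t.py new_roller_mid 4; python3 t.py print_head_unit 30;python3 t.py drive_gear 2; python3 -c "
from h import *
save('w4',np.load('wrist1.npz')['im'])"
```

```text
19.2333 [581.35012597  53.41938142 232.75596046] [[0.072, 0.997, 0.0], [0.997, -0.072, -0.0], [-0.0, 0.0, -1.0]]
tool x ang 85.87856633357707 grip 47.198587278756165
0.6 [177. 232.] 609 [30.8 39.2 42.4] [ 585.4 -105.7] [19.4 53.7] 86.7 tool delta [-158.5   15.4    0. ]
19.3333 [581.54312793  51.16140507 232.67046073] [[0.075, 0.997, -0.0], [0.997, -0.075, -0.0], [-0.0, -0.0, -1.0]]
tool x ang 85.69540058119232 grip 47.316039401112256
0.85 [282.  16.] 1282 [31.3 34.2 36.1] [380.8  32.8] [67.6 29.7] 85.7 tool delta [ -33.4 -198.8    0. ]
0.84 [420. 200.] 2383 [31.9 34.5 36.1] [568.2 163.8] [64.3 45.1] 78.7 tool delta [111.4 -21.8  -0. ]
19.4333 [581.60618479  50.46540313 232.62295805] [[0.077, 0.997, -0.0], [0.997, -0.077, -0.0], [-0.0, -0.0, -1.0]]
tool x ang 85.60972699286418 grip 47.641305127895684
0.91 [568. 163.] 765 [ 4.2  8.  10.6] [538.9 335.3] [35.1 35.3] 71.6 tool delta [280.8 -64.4  -0. ]
0.85 [527. 223.] 676 [ 4.5  8.  10.6] [609.6 296.3] [34.9 34.8] 63.3 tool delta [247.3   9.1  -0. ]
0.78 [619. 114.] 755 [ 4.3  7.9 10.4] [489.9 400. ] [34.1 34.6] 68.7 tool delta [ 341.5 -118.2   -0. ]
```

View pics/w4.png

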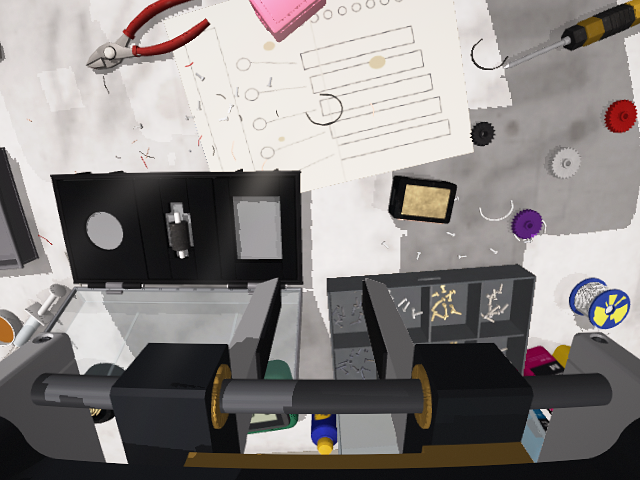

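Roller lies in its groove (z top 42.4, as the worn one did), at (178,232). Print head at (423,200); white gear at (566,163), flanked by red (621,115), purple (528,223), dark (483,133). Check the clearances around the print head.

```bash
python3 - <<'E'
from w import *
X,Y,Z=P[ok].T
S=cam("side");i,dd=ctrl.grab_frame("side");Q=at_depth(S,np.c_[u.ravel(),v.ravel()],dd.ravel())[dd.ravel()>0]
for nm,A in(("wrist",P[ok]),("side",Q)):
  for y0 in range(90,240,30):
    print(nm,y0,[int(np.percentile(A[k][:,2],97)) if (k:=(A[:,0]>=x)&(A[:,0]<x+20)&(A[:,1]>=y0)&(A[:,1]<y0+30)&(A[:,2]<150)).sum()>3 else None for x in range(480,720,20)])
E
python3 t.py print_head_unit 30
```

```text
19.5333 [581.60096955  50.57673974 232.64587628] [[0.077, 0.997, -0.0], [0.997, -0.077, -0.0], [-0.0, -0.0, -1.0]]
wrist 90 [2, 2, 1, 1, 1, 1, 1, 1, 1, 36, 12, 11]
wrist 120 [2, 2, 2, 35, 36, 34, 1, 4, 1, 42, 10, 10]
wrist 150 [2, 2, 2, 36, 36, 35, 1, 2, 29, 42, 37, 37]
wrist 180 [2, 2, 1, 35, 36, 35, 3, 1, 25, 42, 14, 15]
wrist 210 [9, 10, 1, 1, 2, 1, 1, 1, 3, 42, 36, 36]
side 90 [3, 2, 3, 2, 1, 2, 2, 2, 29, 41, 36, 35]
side 120 [2, 2, 17, 36, 36, 33, 3, 3, 33, 42, 10, 13]
side 150 [2, 2, 2, 37, 36, 35, 1, 2, 32, 40, 35, 35]
side 180 [2, 2, 1, 35, 36, 34, 2, 2, 8, 41, 13, 13]
side 210 [10, 10, 1, 2, 2, 2, 1, 1, 39, 40, 35, 36]
19.6333 [581.58038901  50.91986495 232.63830891] [[0.076, 0.997, -0.0], [0.997, -0.076, -0.0], [-0.0, -0.0, -1.0]]
tool x ang 85.63227631953373 grip 46.51679403421264
0.94 [422. 197.] 2377 [32.2 34.5 36.1] [568.2 163.9] [64.2 45.2] 79.2 tool delta [111.7 -22.   -0. ]
0.91 [284.  17.] 1287 [31.  34.1 36. ] [381.2  33.1] [67.  30.2] 85.8 tool delta [ -33.  -198.4    0. ]
```

drive_tool:
  targets:
    - {"dx": 37.2, "dy": -7.3, "dz": 0, "rx": 0, "ry": 0, "rz": 0}
    - {"dx": 37.2, "dy": -7.3, "dz": 0, "rx": 0, "ry": 0, "rz": 0}
    - {"dx": 37.2, "dy": -7.3, "dz": 0, "rx": 0, "ry": 0, "rz": 0}
    - {"dx": 0, "dy": 0, "dz": 3, "rx": 0, "ry": 0, "rz": 6.9}
    - {"dx": 0, "dy": 0, "dz": 3, "rx": 0, "ry": 0, "rz": 6.9}
    - {"dx": 0, "dy": 0, "dz": 3, "rx": 0, "ry": 0, "rz": 6.9}
    - {"dx": 0, "dy": 0, "dz": 3, "rx": 0, "ry": 0, "rz": 6.9}
    - {"dx": 0, "dy": 0, "dz": 3, "rx": 0, "ry": 0, "rz": 6.9}
    - {"dx": 0, "dy": 0, "dz": 3, "rx": 0, "ry": 0, "rz": 6.9}
    - {"dx": 0, "dy": 0, "dz": 3, "rx": 0, "ry": 0, "rz": 6.9}
    - {"dx": 0, "dy": 0, "dz": 3, "rx": 0, "ry": 0, "rz": 6.9}
    - {"dx": 0, "dy": 0, "dz": 3, "rx": 0, "ry": 0, "rz": 6.9}
    - {"dx": 0, "dy": 0, "dz": 3, "rx": 0, "ry": 0, "rz": 6.9}
    - {"dx": 0, "dy": 0, "dz": 3, "rx": 0, "ry": 0, "rz": 6.9}
    - {"dx": 0, "dy": 0, "dz": 3, "rx": 0, "ry": 0, "rz": 6.9}
    - {"dx": 0, "dy": 0, "dz": 3, "rx": 0, "ry": 0, "rz": 6.9}
    - {"dx": 0, "dy": 0, "dz": 3, "rx": 0, "ry": 0, "rz": 6.9}
    - {"dx": 0, "dy": 0, "dz": 0, "rx": 0, "ry": 0, "rz": 0}
    - {"dx": 0, "dy": 0, "dz": 0, "rx": 0, "ry": 0, "rz": 0}
  hand: 1

```text
time: 21.32
ee_pos: [568.1, 164.5, 190.6]
orientation: [0.0, 0.996, -0.093, -0.0]
wrist_force: [0.2, -1.1, 0.5]
gripper_width: 94.3
```

```bash
python3 t.py print_head_unit 30
```

```text
21.3167 [568.0675582  164.52235962 190.63548781] [[0.983, -0.185, -0.0], [-0.185, -0.983, -0.0], [-0.0, 0.0, -1.0]]
tool x ang -10.690191367310492 grip 94.27326635112928
0.96 [322. 231.] 2890 [32.2 34.6 36.1] [568.7 164.3] [64.5 44.9] 80.4 tool delta [ 0.7  0.1 -0. ]
0.84 [154. 350.] 224 [30.9 34.  35.7] [355.  61.] [28.  16.4] 41.0 tool delta [-190.1  141.3    0. ]
```

drive_tool:
  targets:
    - {"dx": 0.7, "dy": 0, "dz": 35, "rx": 0, "ry": 0, "rz": 0}
    - {"dx": 0, "dy": 0, "dz": 40, "rx": 0, "ry": 0, "rz": 0}
    - {"dx": 0, "dy": 0, "dz": 40, "rx": 0, "ry": 0, "rz": 0}
    - {"dx": 0, "dy": 0, "dz": 25, "rx": 0, "ry": 0, "rz": 0}
    - {"dx": 0, "dy": 0, "dz": 12, "rx": 0, "ry": 0, "rz": 0}
    - {"dx": 0, "dy": 0, "dz": 0, "rx": 0, "ry": 0, "rz": 0}
    - {"dx": 0, "dy": 0, "dz": 0, "rx": 0, "ry": 0, "rz": 0}

```text
time: 22.0
ee_pos: [569.3, 164.6, 39.7]
orientation: [-0.0, 0.996, -0.094, 0.0]
wrist_force: [-0.5, -0.1, -0.2]
gripper_width: 93.9
```

drive_tool:
  targets:
    - {"dx": 0, "dy": 0, "dz": 0, "rx": 0, "ry": 0, "rz": 0}
    - {"dx": 0, "dy": 0, "dz": 0, "rx": 0, "ry": 0, "rz": 0}
    - {"dx": 0, "dy": 0, "dz": 0, "rx": 0, "ry": 0, "rz": 0}
    - {"dx": 0, "dy": 0, "dz": 0, "rx": 0, "ry": 0, "rz": 0}
    - {"dx": 0, "dy": 0, "dz": 0, "rx": 0, "ry": 0, "rz": 0}
    - {"dx": 0, "dy": 0, "dz": 0, "rx": 0, "ry": 0, "rz": 0}
    - {"dx": 0, "dy": 0, "dz": 0, "rx": 0, "ry": 0, "rz": 0}
    - {"dx": 0, "dy": 0, "dz": -5, "rx": 0, "ry": 0, "rz": 0}
    - {"dx": 0, "dy": 0, "dz": -20, "rx": 0, "ry": 0, "rz": 0}
    - {"dx": 0, "dy": 0, "dz": -30, "rx": 0, "ry": 0, "rz": 0}
    - {"dx": 0, "dy": 0, "dz": -30, "rx": 0, "ry": 0, "rz": 0}
    - {"dx": 0, "dy": 0, "dz": 0, "rx": 0, "ry": 0, "rz": 0}
  hand: 0
  grip_force: 25

```text
time: 23.0
ee_pos: [570.9, 165.1, 129.8]
orientation: [-0.001, 0.995, -0.095, 0.004]
wrist_force: [1.0, 0.5, 0.6]
gripper_width: 43.7
```

drive_tool:
  targets:
    - {"dx": 0, "dy": 0, "dz": 0, "rx": 0, "ry": 0, "rz": -6.9}
    - {"dx": 0, "dy": 0, "dz": 0, "rx": 0, "ry": 0, "rz": -6.9}
    - {"dx": 0, "dy": 0, "dz": 0, "rx": 0, "ry": 0, "rz": -6.9}
    - {"dx": 0, "dy": 0, "dz": 0, "rx": 0, "ry": 0, "rz": -6.9}
    - {"dx": 0, "dy": 0, "dz": 0, "rx": 0, "ry": 0, "rz": -6.9}
    - {"dx": 0, "dy": 0, "dz": 0, "rx": 0, "ry": 0, "rz": -6.9}
    - {"dx": 0, "dy": 0, "dz": 0, "rx": 0, "ry": 0, "rz": -6.9}
    - {"dx": 0, "dy": 0, "dz": 0, "rx": 0, "ry": 0, "rz": -6.9}
    - {"dx": 0, "dy": 0, "dz": 0, "rx": 0, "ry": 0, "rz": -6.9}
    - {"dx": 0, "dy": 0, "dz": 0, "rx": 0, "ry": 0, "rz": -6.9}
    - {"dx": 0, "dy": 0, "dz": 0, "rx": 0, "ry": 0, "rz": -6.9}
    - {"dx": 0, "dy": 0, "dz": 0, "rx": 0, "ry": 0, "rz": -6.9}
    - {"dx": 0, "dy": 0, "dz": 0, "rx": 0, "ry": 0, "rz": -6.9}
    - {"dx": 0, "dy": 0, "dz": 0, "rx": 0, "ry": 0, "rz": -6.9}
    - {"dx": -36.6, "dy": 6.4, "dz": 0, "rx": 0, "ry": 0, "rz": 0}
    - {"dx": -36.6, "dy": 6.4, "dz": 0, "rx": 0, "ry": 0, "rz": 0}
    - {"dx": -36.6, "dy": 6.4, "dz": 0, "rx": 0, "ry": 0, "rz": 0}
    - {"dx": -36.6, "dy": 6.4, "dz": 0, "rx": 0, "ry": 0, "rz": 0}
    - {"dx": -36.6, "dy": 6.4, "dz": 0, "rx": 0, "ry": 0, "rz": 0}
    - {"dx": 0, "dy": 0, "dz": 0, "rx": 0, "ry": 0, "rz": 0}

```text
time: 24.67
ee_pos: [587.0, -25.9, 123.4]
orientation: [0.0, 0.735, 0.678, -0.0]
wrist_force: [-0.3, 1.6, -1.4]
gripper_width: 44.1
```

drive_tool:
  targets:
    - {"dx": 0, "dy": 0, "dz": 0, "rx": 0, "ry": 0, "rz": 0}

```text
time: 24.75
ee_pos: [586.7, -22.0, 123.2]
orientation: [-0.0, 0.734, 0.679, -0.0]
wrist_force: [0.1, 0.3, -1.8]
gripper_width: 43.9
```

```bash
python3 d.py 587.3 -20.9 54; python3 t.py print_head_unit 85
python3 - <<'E'
from w import *
k=ok&(P[:,0]>520)&(P[:,0]<650)&(P[:,1]>-80)&(P[:,1]<40)&(P[:,2]>85)&(P[:,2]<130)
print(np.percentile(P[k][:,2],[50,95]),cv2.minAreaRect(P[k][:,:2].astype(np.float32)));save("w5",im)
E
```

```text
[586.73610807 -21.98332591 123.22016378] 43.890821083509735 x ang 85.53141851729723 delta [ 1.1  0.5 69.2]
24.75 [586.73610807 -21.98332591 123.22016378] [[0.078, 0.997, -0.001], [0.997, -0.078, 0.0], [0.0, -0.001, -1.0]]
tool x ang 85.53141851729723 grip 43.890821083509735
24.85 [586.71498821 -19.78871854 123.34938613] [[0.075, 0.997, -0.001], [0.997, -0.075, 0.0], [0.0, -0.001, -1.0]]
[116.07717045 120.90572165] ((587.5330200195312, -18.1451416015625), (67.80162048339844, 66.0337142944336), 87.98587036132812)
```

View pics/w5.png

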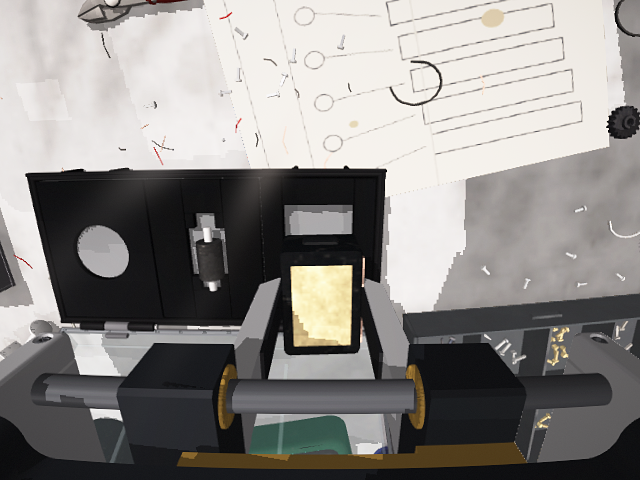

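Head held upright over its pocket (320,305 over 320,225). Lowering.

drive_tool:
  targets:
    - {"dx": -1.1, "dy": 0.6, "dz": 0, "rx": 0, "ry": 0, "rz": 0}
    - {"dx": 0, "dy": 0, "dz": 25, "rx": 0, "ry": 0, "rz": 0}
    - {"dx": 0, "dy": 0, "dz": 20, "rx": 0, "ry": 0, "rz": 0}
    - {"dx": 0, "dy": 0, "dz": 10, "rx": 0, "ry": 0, "rz": 0}
    - {"dx": 0, "dy": 0, "dz": 8, "rx": 0, "ry": 0, "rz": 0}
    - {"dx": 0, "dy": 0, "dz": 4, "rx": 0, "ry": 0, "rz": 0}
    - {"dx": 0, "dy": 0, "dz": 2.3, "rx": 0, "ry": 0, "rz": 0}
    - {"dx": 0, "dy": 0, "dz": 0, "rx": 0, "ry": 0, "rz": 0}
    - {"dx": 0, "dy": 0, "dz": 0, "rx": 0, "ry": 0, "rz": 0}

```text
time: 25.65
ee_pos: [587.9, -21.5, 56.0]
orientation: [0.001, 0.733, 0.68, 0.0]
wrist_force: [-5.5, -1.4, 8.9]
gripper_width: 43.9
```

drive_tool:
  targets:
    - {"dx": 0, "dy": -1.5, "dz": 0, "rx": 0, "ry": 0, "rz": 0}
    - {"dx": 0, "dy": 0, "dz": 0, "rx": 0, "ry": 0, "rz": 0}
    - {"dx": 0, "dy": 0, "dz": 0, "rx": 0, "ry": 0, "rz": 0}
    - {"dx": 0, "dy": 0, "dz": 0, "rx": 0, "ry": 0, "rz": 0}

```text
time: 25.98
ee_pos: [587.0, -21.4, 56.0]
orientation: [0.001, 0.733, 0.68, 0.001]
wrist_force: [-0.1, -0.7, 7.6]
gripper_width: 43.7
```

Run:
```python
from w import *
print(o["wrist_force"],o["moment"])
k=ok&(P[:,0]>520)&(P[:,0]<650)&(P[:,1]>-60)&(P[:,1]<20)&(P[:,2]>40)&(P[:,2]<60)
print(np.percentile(P[k][:,2],[5,50,95]))
A=P[k];A=A[(abs(A[:,0]-587)<30)&(abs(A[:,1]+21)<15)];print(np.linalg.lstsq(np.c_[A[:,:2]-[587,-21],np.ones(len(A))],A[:,2],rcond=None)[0])
```

```text
25.9833 [586.95757342 -21.3620767   55.9617286 ] [[0.075, 0.997, 0.003], [0.997, -0.075, -0.0], [-0.0, 0.003, -1.0]]
[-0.0839166  -0.70787501  7.63237651] [-0.07908926  0.02936642 -0.01309334]
[45.44762859 49.6286946  51.77387849]
[ 2.51600454e-02 -1.13487630e-02  4.98323022e+01]
```

Lateral force gone, top at 49.8 (34.6+15 expected): seated on the floor. Release and lift.

drive_tool:
  targets:
    - {"dx": 0, "dy": 0, "dz": -1, "rx": 0, "ry": 0, "rz": 0}
    - {"dx": 0, "dy": 0, "dz": 0, "rx": 0, "ry": 0, "rz": 0}
    - {"dx": 0, "dy": 0, "dz": 0, "rx": 0, "ry": 0, "rz": 0}
    - {"dx": 0, "dy": 0, "dz": 0, "rx": 0, "ry": 0, "rz": 0}
    - {"dx": 0, "dy": 0, "dz": 0, "rx": 0, "ry": 0, "rz": 0}
    - {"dx": 0, "dy": 0, "dz": -20, "rx": 0, "ry": 0, "rz": 0}
    - {"dx": 0, "dy": 0, "dz": -40, "rx": 0, "ry": 0, "rz": 0}
    - {"dx": 0, "dy": 0, "dz": -40, "rx": 0, "ry": 0, "rz": 0}
    - {"dx": 0, "dy": 0, "dz": -40, "rx": 0, "ry": 0, "rz": 0}
    - {"dx": 0, "dy": 0, "dz": -40, "rx": 0, "ry": 0, "rz": 0}
    - {"dx": 0, "dy": 0, "dz": 0, "rx": 0, "ry": 0, "rz": 0}
    - {"dx": 0, "dy": 0, "dz": 0, "rx": 0, "ry": 0, "rz": 0}
    - {"dx": 0, "dy": 0, "dz": 0, "rx": 0, "ry": 0, "rz": 0}
  hand: 0.75

```text
time: 27.12
ee_pos: [585.6, -21.3, 234.5]
orientation: [-0.0, 0.733, 0.68, -0.0]
wrist_force: [0.2, 0.1, -1.0]
gripper_width: 70.7
```

```bash
python3 - <<'E'
from w import *
k=ok&(P[:,0]>540)&(P[:,0]<635)&(P[:,1]>-50)&(P[:,1]<10)&(P[:,2]>45)&(P[:,2]<60)
A=P[k];print(np.percentile(A[:,2],[5,50,95]),cv2.minAreaRect(A[:,:2].astype(np.float32)))
A=A[(abs(A[:,0]-587)<30)&(abs(A[:,1]+21)<15)];print(np.linalg.lstsq(np.c_[A[:,:2]-[587,-21],np.ones(len(A))],A[:,2],rcond=None)[0])
E
python3 d.py 538.9 335.3 200
```

```text
27.1167 [585.64063227 -21.34131069 234.49036641] [[0.075, 0.997, -0.001], [0.997, -0.075, 0.0], [0.0, -0.001, -1.0]]
[47.2168945  49.52278947 51.18464147] ((588.4176635742188, -19.2170352935791), (44.85003662109375, 62.940731048583984), 86.26036834716797)
[ 1.26286815e-02 -7.62092999e-04  4.98599919e+01]
[585.49887538 -21.35744648 233.84823922] 70.14956737770883 x ang 85.6980585386467 delta [352.2 -73.1  34. ]
```

Head seated (heights exactly bench values + 15). Now toward the gear.

drive_tool:
  targets:
    - {"dx": 39, "dy": -8.1, "dz": 0, "rx": 0, "ry": 0, "rz": 0}
    - {"dx": 39, "dy": -8.1, "dz": 0, "rx": 0, "ry": 0, "rz": 0}
    - {"dx": 39, "dy": -8.1, "dz": 0, "rx": 0, "ry": 0, "rz": 0}
    - {"dx": 39, "dy": -8.1, "dz": 0, "rx": 0, "ry": 0, "rz": 0}
    - {"dx": 39, "dy": -8.1, "dz": 0, "rx": 0, "ry": 0, "rz": 0}
    - {"dx": 39, "dy": -8.1, "dz": 0, "rx": 0, "ry": 0, "rz": 0}
    - {"dx": 39, "dy": -8.1, "dz": 0, "rx": 0, "ry": 0, "rz": 0}
    - {"dx": 39, "dy": -8.1, "dz": 0, "rx": 0, "ry": 0, "rz": 0}
    - {"dx": 39, "dy": -8.1, "dz": 0, "rx": 0, "ry": 0, "rz": 0}
    - {"dx": 0, "dy": 0, "dz": 0, "rx": 0, "ry": 0, "rz": 0}
    - {"dx": 0, "dy": 0, "dz": 0, "rx": 0, "ry": 0, "rz": 0}
    - {"dx": 0, "dy": 0, "dz": 0, "rx": 0, "ry": 0, "rz": 0}

```text
time: 28.17
ee_pos: [539.4, 333.6, 233.9]
orientation: [-0.0, 0.733, 0.68, -0.001]
wrist_force: [-0.2, -0.4, -0.4]
gripper_width: 70.6
```

```bash
python3 t.py drive_gear 2
python3 - <<'E'
from w import *
save("w6",im,(160,60,640,420),1.6)
S=cam("side");i,dd=ctrl.grab_frame("side");Q=at_depth(S,np.c_[u.ravel(),v.ravel()],dd.ravel())[dd.ravel()>0]
for y0 in range(240,480,30):
    print(y0,[int(np.percentile(A[k][:,2],97)) if (k:=(A[:,0]>=x)&(A[:,0]<x+20)&(A[:,1]>=y0)&(A[:,1]<y0+30)&(A[:,2]<200)).sum()>3 else None for A in (P[ok],) for x in range(460,640,20)])
E
```

```text
28.1667 [539.38500318 333.5659316  233.87743282] [[0.075, 0.997, -0.002], [0.997, -0.075, -0.001], [-0.001, -0.002, -1.0]]
tool x ang 85.70991225083925 grip 70.56629683950004
0.8 [295. 272.] 635 [ 4.4  8.  10.4] [609.4 298. ] [35.9 35.9] 24.6 tool delta [-30.3  72.4  -0.1]
0.76 [324. 216.] 645 [ 6.6  8.  10.8] [539.1 336.8] [32.8 33.1] 88.0 tool delta [ 3.2 -0.6 -0. ]
0.74 [374. 164.] 737 [ 6.3  8.  10.7] [490.2 400.7] [34.9 34.1] 75.4 tool delta [ 63.3 -54.1   0. ]
28.2667 [539.90063749 332.82483791 234.78654763] [[0.076, 0.997, -0.001], [0.997, -0.076, -0.001], [-0.001, -0.001, -1.0]]
240 [1, 8, 9, 1, 1, 1, 2, 2, 2]
270 [1, 1, 1, 1, 1, 1, 8, 11, 8]
300 [1, 1, 1, 8, 8, 1, 8, 9, 7]
330 [1, 1, 1, 10, 10, 1, 1, 1, 1]
360 [1, 8, 1, 1, 1, 1, 1, 1, 1]
390 [8, 11, 8, 1, 1, 1, 1, 1, 1]
420 [1, 1, 1, 1, 1, 1, 1, 1, 1]
450 [184, 186, 188, 189, 191, 193, 194, 179, 148]
```

View pics/w6.png

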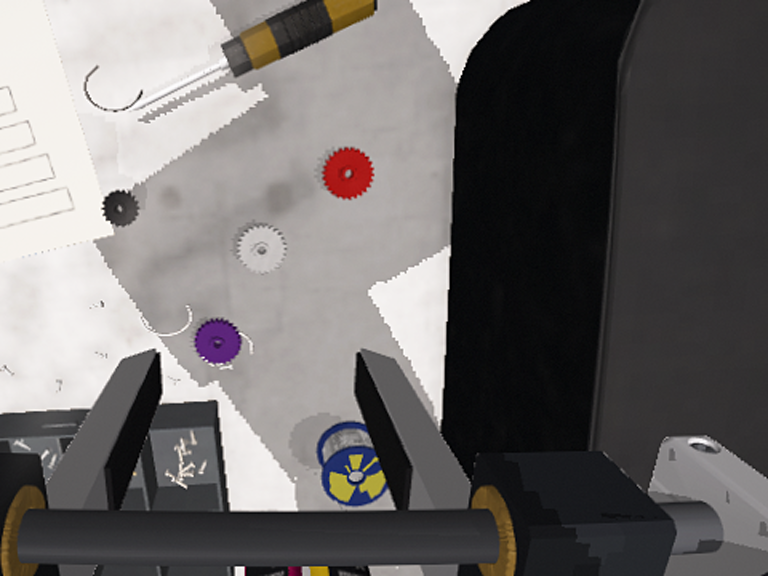

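White gear confirmed at crop (262,248); red, purple and small dark ones are not meant. Descend.

drive_tool:
  targets:
    - {"dx": 3, "dy": -0.8, "dz": 30, "rx": 0, "ry": 0, "rz": 0}
    - {"dx": 0, "dy": 0, "dz": 40, "rx": 0, "ry": 0, "rz": 0}
    - {"dx": 0, "dy": 0, "dz": 40, "rx": 0, "ry": 0, "rz": 0}
    - {"dx": 0, "dy": 0, "dz": 40, "rx": 0, "ry": 0, "rz": 0}
    - {"dx": 0, "dy": 0, "dz": 30, "rx": 0, "ry": 0, "rz": 0}
    - {"dx": 0, "dy": 0, "dz": 10, "rx": 0, "ry": 0, "rz": 0}
    - {"dx": 0, "dy": 0, "dz": 0, "rx": 0, "ry": 0, "rz": 0}
    - {"dx": 0, "dy": 0, "dz": 0, "rx": 0, "ry": 0, "rz": 0}
    - {"dx": 0, "dy": 0, "dz": 0, "rx": 0, "ry": 0, "rz": 0}
  hand: 0.65

```text
time: 29.12
ee_pos: [540.2, 337.5, 48.0]
orientation: [0.0, 0.733, 0.68, 0.002]
wrist_force: [0.5, 0.8, 0.2]
gripper_width: 61.2
```

```bash
python3 d.py 539 336.4 26.8
```

```text
[540.20605643 337.53154531  47.96084202] 61.247506396397426 x ang 85.68154926408461 delta [-1.3 -1.2 21.2]
```

drive_tool:
  targets:
    - {"dx": -0.8, "dy": -1, "dz": 10, "rx": 0, "ry": 0, "rz": 0}
    - {"dx": 0, "dy": 0, "dz": 8, "rx": 0, "ry": 0, "rz": 0}
    - {"dx": 0, "dy": 0, "dz": 0, "rx": 0, "ry": 0, "rz": 0}
    - {"dx": 0, "dy": 0, "dz": 0, "rx": 0, "ry": 0, "rz": 0}
    - {"dx": 0, "dy": 0, "dz": 0, "rx": 0, "ry": 0, "rz": 0}
    - {"dx": 0, "dy": 0, "dz": 0, "rx": 0, "ry": 0, "rz": 0}

```text
time: 29.62
ee_pos: [538.1, 336.5, 27.7]
orientation: [0.0, 0.733, 0.68, 0.0]
wrist_force: [-0.0, -0.5, 0.6]
gripper_width: 61.1
```

drive_tool:
  targets:
    - {"dx": 0, "dy": 0.6, "dz": 0.8, "rx": 0, "ry": 0, "rz": 0}
    - {"dx": 0, "dy": 0, "dz": 0, "rx": 0, "ry": 0, "rz": 0}
    - {"dx": 0, "dy": 0, "dz": 0, "rx": 0, "ry": 0, "rz": 0}
    - {"dx": 0, "dy": 0, "dz": 0, "rx": 0, "ry": 0, "rz": 0}
    - {"dx": 0, "dy": 0, "dz": 0, "rx": 0, "ry": 0, "rz": 0}
    - {"dx": 0, "dy": 0, "dz": 0, "rx": 0, "ry": 0, "rz": 0}
    - {"dx": 0, "dy": 0, "dz": 0, "rx": 0, "ry": 0, "rz": 0}
  hand: 0
  grip_force: 10

```text
time: 30.2
ee_pos: [538.5, 336.4, 26.6]
orientation: [0.0, 0.733, 0.68, 0.0]
wrist_force: [0.3, 0.2, -0.8]
gripper_width: 34.7
```

drive_tool:
  targets:
    - {"dx": 0, "dy": 0, "dz": -5, "rx": 0, "ry": 0, "rz": 0}
    - {"dx": 0, "dy": 0, "dz": -20, "rx": 0, "ry": 0, "rz": 0}
    - {"dx": 0, "dy": 0, "dz": -30, "rx": 0, "ry": 0, "rz": 0}
    - {"dx": 0, "dy": 0, "dz": -40, "rx": 0, "ry": 0, "rz": 0}
    - {"dx": 0, "dy": 0, "dz": 0, "rx": 0, "ry": 0, "rz": 0}
    - {"dx": 0, "dy": 0, "dz": 0, "rx": 0, "ry": 0, "rz": 0}
    - {"dx": 0, "dy": 0, "dz": 0, "rx": 0, "ry": 0, "rz": 0}

```text
time: 30.78
ee_pos: [538.3, 336.3, 121.4]
orientation: [-0.0, 0.733, 0.68, -0.0]
wrist_force: [-0.4, 0.4, 0.0]
gripper_width: 34.8
```

```bash
python3 d.py 574.2 -196.4 125; python3 t.py drive_gear 2
```

```text
[538.34550086 336.25976657 121.38869053] 34.77479209792197 x ang 85.70190756128872 delta [-528.5   75.7   -3.6]
30.7833 [538.34550086 336.25976657 121.38869053] [[0.075, 0.997, -0.0], [0.997, -0.075, -0.0], [-0.0, -0.0, -1.0]]
tool x ang 85.70190756128872 grip 34.77479209792197
0.93 [395. 179.] 1461 [ 6.2  8.  10.6] [489.8 400.5] [35.4 34.3] 86.6 tool delta [ 60.4 -53.2   0. ]
0.86 [292. 325.] 327 [6.8 8.  9.2] [612.6 308.6] [12.7 31.6] 75.6 tool delta [-22.   76.1  -0. ]
```

drive_tool:
  targets:
    - {"dx": -20, "dy": 3, "dz": -2, "rx": 0, "ry": 0, "rz": 0}
    - {"dx": -36, "dy": 5.2, "dz": -2, "rx": 0, "ry": 0, "rz": 0}
    - {"dx": -36, "dy": 5.2, "dz": 0, "rx": 0, "ry": 0, "rz": 0}
    - {"dx": -36, "dy": 5.2, "dz": 0, "rx": 0, "ry": 0, "rz": 0}
    - {"dx": -36, "dy": 5.2, "dz": 0, "rx": 0, "ry": 0, "rz": 0}
    - {"dx": -36, "dy": 5.2, "dz": 0, "rx": 0, "ry": 0, "rz": 0}
    - {"dx": -36, "dy": 5.2, "dz": 0, "rx": 0, "ry": 0, "rz": 0}
    - {"dx": -36, "dy": 5.2, "dz": 0, "rx": 0, "ry": 0, "rz": 0}
    - {"dx": -36, "dy": 5.2, "dz": 0, "rx": 0, "ry": 0, "rz": 0}
    - {"dx": -36, "dy": 5.2, "dz": 0, "rx": 0, "ry": 0, "rz": 0}
    - {"dx": -36, "dy": 5.2, "dz": 0, "rx": 0, "ry": 0, "rz": 0}
    - {"dx": -36, "dy": 5.2, "dz": 0, "rx": 0, "ry": 0, "rz": 0}
    - {"dx": -36, "dy": 5.2, "dz": 0, "rx": 0, "ry": 0, "rz": 0}
    - {"dx": -36, "dy": 5.2, "dz": 0, "rx": 0, "ry": 0, "rz": 0}
    - {"dx": -36, "dy": 5.2, "dz": 0, "rx": 0, "ry": 0, "rz": 0}
    - {"dx": -4.5, "dy": 0, "dz": 0, "rx": 0, "ry": 0, "rz": 0}
    - {"dx": 0, "dy": 0, "dz": 0, "rx": 0, "ry": 0, "rz": 0}
    - {"dx": 0, "dy": 0, "dz": 0, "rx": 0, "ry": 0, "rz": 0}
    - {"dx": 0, "dy": 0, "dz": 0, "rx": 0, "ry": 0, "rz": 0}

```text
time: 32.47
ee_pos: [574.4, -195.0, 125.0]
orientation: [-0.001, 0.733, 0.681, -0.0]
wrist_force: [0.4, -0.6, -1.7]
gripper_width: 35.0
```

```bash
python3 d.py 574.2 -196.4 52
```

```text
[ 574.41143565 -194.98206269  125.03301242] 34.96683866181633 x ang 85.76728786436851 delta [-1.5 -0.  73. ]
```

drive_tool:
  targets:
    - {"dx": -1.5, "dy": 0, "dz": 25, "rx": 0, "ry": 0, "rz": 0}
    - {"dx": 0, "dy": 0, "dz": 25, "rx": 0, "ry": 0, "rz": 0}
    - {"dx": 0, "dy": 0, "dz": 13, "rx": 0, "ry": 0, "rz": 0}
    - {"dx": 0, "dy": 0, "dz": 5, "rx": 0, "ry": 0, "rz": 0}
    - {"dx": 0, "dy": 0, "dz": 3, "rx": 0, "ry": 0, "rz": 0}
    - {"dx": 0, "dy": 0, "dz": 0, "rx": 0, "ry": 0, "rz": 0}
    - {"dx": 0, "dy": 0, "dz": 0, "rx": 0, "ry": 0, "rz": 0}
    - {"dx": 0, "dy": 0, "dz": 0, "rx": 0, "ry": 0, "rz": 0}
    - {"dx": 0, "dy": 0, "dz": 0, "rx": 0, "ry": 0, "rz": 0}

```text
time: 33.22
ee_pos: [574.8, -197.9, 55.5]
orientation: [0.001, 0.733, 0.68, 0.0]
wrist_force: [-0.1, 0.3, -0.6]
gripper_width: 34.9
```

drive_tool:
  targets:
    - {"dx": 1.2, "dy": 0, "dz": 0, "rx": 0, "ry": 0, "rz": 0}
    - {"dx": 0, "dy": 0, "dz": 1.5, "rx": 0, "ry": 0, "rz": 0}
    - {"dx": 0, "dy": 0, "dz": 0, "rx": 0, "ry": 0, "rz": 0}
    - {"dx": 0, "dy": 0, "dz": 0, "rx": 0, "ry": 0, "rz": 0}
    - {"dx": 0, "dy": 0, "dz": 0, "rx": 0, "ry": 0, "rz": 0}

```text
time: 33.63
ee_pos: [574.5, -196.6, 53.0]
orientation: [-0.0, 0.733, 0.68, -0.0]
wrist_force: [-0.4, -0.9, -0.6]
gripper_width: 35.0
```

Bottom ~1.4 mm above the floor, well inside the recess. Release, lift and back off for the check.

drive_tool:
  targets:
    - {"dx": 0, "dy": 0, "dz": 0.8, "rx": 0, "ry": 0, "rz": 0}
    - {"dx": 0, "dy": 0, "dz": 0, "rx": 0, "ry": 0, "rz": 0}
    - {"dx": 0, "dy": 0, "dz": 0, "rx": 0, "ry": 0, "rz": 0}
    - {"dx": 0, "dy": 0, "dz": 0, "rx": 0, "ry": 0, "rz": 0}
    - {"dx": 0, "dy": 0, "dz": 0, "rx": 0, "ry": 0, "rz": 0}
    - {"dx": 0, "dy": 0, "dz": -15, "rx": 0, "ry": 0, "rz": 0}
    - {"dx": 0, "dy": 0, "dz": -40, "rx": 0, "ry": 0, "rz": 0}
    - {"dx": 0, "dy": 0, "dz": -40, "rx": 0, "ry": 0, "rz": 0}
    - {"dx": 0, "dy": 0, "dz": -40, "rx": 0, "ry": 0, "rz": 0}
    - {"dx": 0, "dy": 0, "dz": -40, "rx": 0, "ry": 0, "rz": 0}
    - {"dx": 30, "dy": 0, "dz": 0, "rx": 0, "ry": 0, "rz": 0}
    - {"dx": 30, "dy": 0, "dz": 0, "rx": 0, "ry": 0, "rz": 0}
    - {"dx": 25, "dy": 0, "dz": 0, "rx": 0, "ry": 0, "rz": 0}
    - {"dx": 0, "dy": 0, "dz": 0, "rx": 0, "ry": 0, "rz": 0}
    - {"dx": 0, "dy": 0, "dz": 0, "rx": 0, "ry": 0, "rz": 0}
    - {"dx": 0, "dy": 0, "dz": 0, "rx": 0, "ry": 0, "rz": 0}
  hand: 0.55

```text
time: 34.97
ee_pos: [580.8, -112.4, 227.3]
orientation: [0.0, 0.733, 0.68, -0.0]
wrist_force: [-0.6, -0.0, 0.2]
gripper_width: 51.4
```

```bash
python3 t.py drive_gear 4;python3 t.py new_roller_mid 4; python3 t.py print_head_unit 40; python3 -c "
from h import *
save('w7',np.load('wrist1.npz')['im'])"
```

```text
34.9667 [ 580.83207541 -112.37824327  227.26978825] [[0.075, 0.997, 0.0], [0.997, -0.075, -0.0], [-0.0, 0.0, -1.0]]
tool x ang 85.70356234909887 grip 51.38687033216319
0.57 [245. 225.] 883 [26.  32.8 35.3] [ 576.3 -195.7] [36.8 37.8] 68.7 tool delta [-83.4   1.7   0. ]
35.0667 [ 580.75851521 -112.86965673  227.10506101] [[0.076, 0.997, -0.0], [0.997, -0.076, -0.0], [-0.0, -0.0, -1.0]]
tool x ang 85.638484585881 grip 51.552280308003986
0.98 [328. 226.] 653 [32.4 39.4 42.3] [ 585.2 -105.4] [19.5 52.1] 85.5 tool delta [ 7.8  3.9 -0. ]
35.1667 [ 580.75828772 -112.76770485  227.10171462] [[0.076, 0.997, -0.0], [0.997, -0.076, -0.0], [-0.0, -0.0, -1.0]]
tool x ang 85.6311125231597 grip 51.40474580296851
0.57 [407. 222.] 2657 [45.7 49.5 51.1] [588.7 -20. ] [46.3 65.5] 86.3 tool delta [93.1  0.9 -0. ]
```

View pics/w7.png

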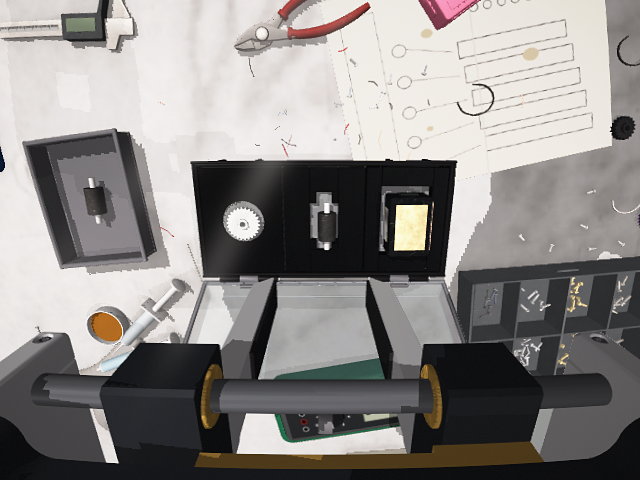

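Gear (243,221), roller (324,225) and head (409,222) all lie in their cut-outs. Their tops measure 32.8, 42.3 and 49.5 mm (fully seated: 33, 42, 49.6). The worn roller is in the tray at (95,200), and the lid is still open.

```bash
python3 -c "
from bench import ctrl
print(ctrl.finish_job(),ctrl.get_obs()['time'])"
```

```text
the job is handed in; nothing more can be done
the job is handed in; nothing more can be done
```

The job is done and handed in at about 35 s. I opened the lid by its tab past the balance point, laid the worn roller in the returns tray, then put the new roller, the print head (pale plate up) and the white gear into their cut-outs.

- **Seating:** in the last check the tops were at 42.3 mm for the roller (42 expected), 49.5 mm for the head (49.6 expected) and 32.8 mm for the gear (33 expected), so all three are fully down.
- **Final state:** the lid stood open, the worn roller was in the tray, and the gripper was open and clear of everything.
- **Discrepancies:**
  - The new roller's measured centre was about 4 mm along x and 3 mm along y from the groove centre. That is within the cut-out's play of about 5 mm, and its height shows it is seated.
  - The print head touched down lightly, at about 9 N, with TCP height 2 mm above the one I had worked out.
  - My first two move calls were refused because every row needs all six numbers. The arm did not move in either.

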